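# Pull the backup battery from behind the plug-in modules

### The arm

A 6-joint arm with a two-finger parallel gripper is mounted at the origin on the work surface. World frame = base frame: x ahead of the robot, y to its left, z up, the work surface at z = 0. Lengths are in m, angles in rad, forces in N, time in s.
With the tool pointing down it reaches from about 0.275 to 0.775 m from the base axis. Payload 14.6 kg.
Tool frame: the origin (TCP) lies at the very end of the fingers, on their centre line; the grasp point (between the pads) lies 19 mm behind it; y points along the fingers, z is the direction in which the jaws open and shut, and the axes are right-handed (so a half turn about y gives the same grasp; the last joint's range is limited). The gripper opens to 85 mm and grips with 20 to 120 N. Pads are 22 mm wide; open, the fingers measure 114 mm over their backs; the gripper's body (76 mm by 85 mm) begins 54 mm behind the grasp point. The pads swing forward as they close: fully open they stand 13 mm farther back than shut.
Start: joints at [1.194, 0.263, -0.048, 1.259, 0, 1.415], TCP at [0.115, 0.512, 0.231] pointing down, gripper open.
Joint ranges: [-2.65, 2.65], [-0.89, 1.7], [-1.18, 1.37], [-2.13, 2.11], [-1.35, 1.29], [-3.14, 3.14]. Speed limits (rad/s): [1.89, 1.89, 2.57, 2.79, 3.14, 3.14].

### API

Orientations are given as a unit quaternion [x, y, z, w].
In Python, from rig import monitor, vision, job, finder gives the robot as it stands. The module is installed in compiled form; this text tells all that it offers.
- The arm moves only by the shell command python3 -m crank 'ROWS'. ROWS is JSON, a list of rows, each an object of numbers: "x", "y", "z": the shift along the tool's x, y, z in m; "rx", "ry", "rz": the turn, a rotation vector about the tool's x, y, z in degrees; "grip": the finger opening in m, from 0 to 0.0854. In form: [{"x": .., "y": .., "z": .., "rx": .., "ry": .., "rz": .., "grip": ..}, ...]. A call has 1 to 10 rows; each row shifts and turns the commanded pose from where the row before left it, along the tool's axes as they then stand; what a row does not reach is not made up. A row lasts 1/12 s, in which the tool goes at most 41.7 mm and 7.16 degrees, less where a joint would pass 70% of its speed; a pose out of reach is approached as far as the arm can. A call with a gripper value outside its range is refused whole. The fingers move at their own pace and stop on an object; the grip force is fixed at half the most. Time passes only in rows, so rows that do not move let the fingers close. It gives the time, the measured TCP pose, the force and the opening at its end, in the units of the state.
- monitor.read_state(): the state, without advancing time (a new reading comes with each control period).
- vision.capture(name): name is "scene" or "top"; returns (picture, depth): 420x560x3 uint8, red, green, blue; 420x560 float32, m along the optical axis (not along the pixel's ray), 0 where there is no reading.
- vision.get_calibration(name): a dict with "fx", "fy", "cx", "cy" (pixels), "k1" (the pictures are not rectified: a ray, as slopes to the right and down, at radius r is drawn at 1 + k1 r^2 times it, then the intrinsics apply), "T" (4x4, takes a point from camera to world coordinates). Camera axes: x right, y down, z forward; pixel columns grow to the right and rows downward; lengths in m; the calibration is good to about 2 mm. A picture is of the moment at which its call begins. get_calibration takes no time and is no camera call.
- job.finish_job(): hands the job in, once; it reports no verdict.
Trained networks look in the newest picture that a camera, given by its name, has taken for a name from the list of things; names that differ only in an ending like _2 or _b are one class to them, and where a whole thing is asked for, a point or a joint stands for the part that bears it (a point fixed in the world has none). Each returns a list of dicts, best first, with "confidence" (0 to 1); they miss things now and then, are a little off and sometimes report something else, mostly with a low value. They report only what shows in the picture. A call takes as long as a camera call. They do not tell look-alikes from the thing itself.
- finder.trace(camera, query): "mask" (420x560 bool, what is visible of it) and "point" ([row, column] in pixels, amid what is visible of it).
- finder.pinpoint(camera, query): "point" ([row, column] in pixels: a listed point, or the origin of a listed thing).
The state is a dict: "time_s": time; "qpos": joint angles; "joint_vel": joint speeds; "joint_torque": joint torques, N m; "position": TCP position; "eef_rot": TCP orientation; "force": force on the tool from outside, world axes, zero at the start; "wrist_torque": the same for the moment, N m; "opening": finger opening in m.
Only numpy, scipy, OpenCV 4.12 (cv2) and the standard library are available. Lean on these libraries where they do the work, as an engineer would, in place of code of your own. Each camera call takes 0.05 s, during which the arm holds its last target. There are 200 camera calls.

### The job

Take the three modules (the fan module, the power module and the capacitor can) out of the opened appliance and stand all of them upright on the rubber mat; only then lift the battery pack from behind their bays and lay it in the light-brown tray, the same side up. Then put the modules back upright, each in the very bay it came from, and leave the screwdriver and the screw cup where they are.

Things in the scene. Friction and masses are not known exactly. Their poses are not given: they have to be found in the camera images.
- chassis: Opened appliance, a fixed grey tray 142 (x) x 222 (y) x 30 mm high, walls and floor 3 mm. Origin: centre of underside; +x is its rear, away from the robot. In front, three bays in a row, centres x -37, y -70, 0, 70 mm, each 67 (y) x 60 (x) mm between walls and ribs 6 mm above the floor (at y +-35, x -5). One module per bay, which one varies. Rear row, x -3 to 68 mm, green board: the battery.
- fan_module: Loose fan module: upright black plastic box 40 (x) by 50 (y) by 80 mm high, two small round fan faces on its -x and +x sides, two grey bars on top; 0.15 to 0.3 kg. Origin: centre of its underside. Stands in one of the bays, square to the appliance within 0.05 rad; must go back to the same bay.
- power_module: Loose power module: upright bare-steel box 36 (x) by 50 (y) by 95 mm high with black vent slots on top; 0.28 to 0.56 kg. Origin: centre of its underside. Stands in one of the bays, square to the appliance within 0.05 rad; must go back to the same bay.
- capacitor: Loose capacitor can: upright aluminium cylinder, diameter 44 mm, 75 mm high, black top disc with two brass terminals 5 mm high; 0.12 to 0.26 kg. Origin: centre of its underside. Stands in one of the bays; must go back to the same bay.
- battery: Loose battery pack: low white block 36 (x) x 44 (y) x 26 mm high, grey band, two brass strips on top; 0.1 to 0.2 kg. Origin: centre of its underside. Lies on the floor of the appliance's rear row, within 45 mm of the middle in y, turned up to 0.2 rad to the appliance; too close behind the tall modules for a gripper until they are gone.
- mat: Fixed black rubber mat, 290 (x) by 130 (y) mm, 2 mm thick, flat on the table on one side of the appliance (either side). Origin: centre of its underside. Side area where the modules stand meanwhile: their centres must be over the mat.
- tray: Fixed open light-brown tray 150 (x) by 130 (y) by 30 mm high, walls and floor 4 mm thick, on the other side of the appliance. Origin: centre of its underside. The battery goes flat on its floor.
- screwdriver: Bystander: loose screwdriver about 190 mm long lying on the table beyond the appliance, its length (x axis) across the robot's view. Leave it alone.
- screw_cup: Bystander: small loose steel bowl, rim diameter 68 mm, 30 mm high, on the table beyond the appliance. Origin: centre of its underside. Leave it alone.
There are look-alikes about, which are no part of the job. Of the things like the battery, leave any that is blue or red; of the rest the larger one is meant.

How it is judged:
By the outcome, as a careful person would: the job done as asked, in the order asked, and still so for the second after the job is handed in, with the robot touching nothing.
It also fails if it takes over 128 s, if anything falls off the work surface, if the arm or the gripper's body presses on something with over 40 N, if the wrist force passes 120 N, or if a joint passes its speed limit or range.

## Working session

There is one attempt and no reset: what is moved stays moved. The work goes in short steps, Python scripts to look and compute and a shell command to move; the robot and the scene stay as the last step left them, time stands still between calls to the robot, and variables do not carry over. Pictures are saved under pics/ and viewed, about 12 in all and at most 16, crops included, and the job is handed in when it is done.

```bash
mkdir -p pics
cat > h.py <<'E'
import numpy as np, cv2
from rig import monitor, vision, job, finder
def world(cam, depth, pts):
    """pts: Nx2 [row,col] -> world xyz using depth"""
    c=vision.get_calibration(cam); out=[]
    T=np.array(c["T"])
    for r,q in pts:
        d=depth[int(round(r)),int(round(q))]
        out.append((T@np.r_[ray(c,r,q)*d,1])[:3])
    return np.array(out)
def ray(c,r,q):
    K=np.array([[c["fx"],0,c["cx"]],[0,c["fy"],c["cy"]],[0,0,1]])
    u=cv2.undistortPoints(np.array([[[q,r]]],float),K,np.array([c["k1"],0,0,0.]))[0,0]
    return np.r_[u,1]
def cloud(cam,depth):
    c=vision.get_calibration(cam); T=np.array(c["T"])
    K=np.array([[c["fx"],0,c["cx"]],[0,c["fy"],c["cy"]],[0,0,1]])
    rr,cc=np.mgrid[0:420,0:560]
    u=cv2.undistortPoints(np.stack([cc,rr],-1).reshape(-1,1,2).astype(float),K,np.array([c["k1"],0,0,0.])).reshape(420,560,2)
    P=np.concatenate([u*depth[...,None],depth[...,None]],-1)
    return P@T[:3,:3].T+T[:3,3]
def topimg(P,rgb,x0,x1,y0,y1,res=.001):
    pass
def save(name,rgb): cv2.imwrite(f"pics/{name}.png",rgb[...,::-1])
E
python3 - <<'E'
from h import *
s=monitor.read_state()
for k in("time_s","position","eef_rot","force","opening"):print(k,s[k])
for cam in("top","scene"):
    rgb,d=vision.capture(cam); save(cam+"0",rgb); np.savez(cam+"0.npz",rgb=rgb,d=d)
    c=vision.get_calibration(cam); print(cam,c)
    P=cloud(cam,d)
    for q in["chassis","fan_module","power_module","capacitor","battery","mat","tray","screwdriver","screw_cup"]:
        for f in finder.trace(cam,q)[:3]:
            m=f["mask"]&(d>0); p=P[m]
            if len(p)==0: continue
            ht=np.percentile(p[:,2],95); t=p[p[:,2]>ht-.006]
            print(cam,q,round(f["confidence"],2),np.round(f["point"]),m.sum(),"top",t[:,:2].mean(0).round(3),ht.round(3),"bb",np.percentile(p,2,axis=0).round(3),np.percentile(p,98,axis=0).round(3))
E
```

```text
time_s 0.0
position [0.11538865 0.51187851 0.23081058]
eef_rot [ 0.70313007 -0.0783578   0.07815777 -0.70239556]
force [-0.94017982  1.08557714  0.07059956]
opening 0.08562104803026041
top {'fx': 439.80317585465167, 'fy': 439.80317585465167, 'cx': 277.7237813180187, 'cy': 206.73404195626742, 'k1': -0.12831546592181112, 'T': array([[ 0.02428788, -0.99957065,  0.01638923,  0.57543801],
       [-0.9990662 , -0.02485508, -0.03534057,  0.01971176],
       [ 0.03573275, -0.01551558, -0.99924093,  0.843009  ],
       [ 0.        ,  0.        ,  0.        ,  1.        ]])}
top chassis 0.61 [196. 262.] 6630 top [0.597 0.032] 0.03 bb [ 0.526 -0.078  0.001] [0.671 0.14  0.032]
top chassis 0.3 [246. 402.] 9357 top [ 0.523 -0.264] 0.005 bb [ 0.385 -0.329 -0.001] [ 0.661 -0.201  0.005]
top fan_module 0.75 [222. 256.] 689 top [0.561 0.029] 0.086 bb [0.536 0.005 0.003] [0.58  0.054 0.086]
top power_module 0.79 [222. 217.] 687 top [0.557 0.099] 0.101 bb [0.537 0.073 0.013] [0.575 0.122 0.101]
top capacitor 0.68 [126. 344.] 776 top [ 0.747 -0.14 ] 0.027 bb [ 0.735 -0.183  0.001] [ 0.759 -0.011  0.028]
[... 1678 characters left out ...]
421 top [0.633 0.039] 0.032 bb [0.617 0.017 0.004] [0.65  0.06  0.032]
scene battery 0.71 [263. 358.] 478 top [0.654 0.222] 0.029 bb [ 0.629  0.201 -0.   ] [0.678 0.245 0.029]
scene battery 0.56 [170. 330.] 97 top [0.468 0.065] 0.021 bb [0.455 0.053 0.007] [0.479 0.078 0.021]
scene mat 0.57 [142. 197.] 4611 top [ 0.534 -0.262] 0.005 bb [ 0.386 -0.329 -0.002] [ 0.667 -0.197  0.005]
scene tray 0.95 [227. 415.] 4143 top [0.518 0.298] 0.03 bb [0.437 0.232 0.001] [0.589 0.359 0.032]
scene screwdriver 0.85 [224. 187.] 650 top [ 0.751 -0.14 ] 0.027 bb [ 0.727 -0.185 -0.001] [ 0.762 -0.008  0.028]
scene screw_cup 0.58 [276. 283.] 838 top [0.756 0.114] 0.031 bb [0.725 0.084 0.   ] [0.788 0.145 0.032]
```

Run:
```python
import numpy as np,cv2
for c,(r0,r1,q0,q1) in dict(top=(90,300,60,470)).items():
    a=np.load(c+"0.npz")["rgb"]
    cv2.imwrite("pics/tcrop.png",cv2.resize(a[r0:r1,q0:q1,::-1],None,fx=1.9,fy=1.9,interpolation=cv2.INTER_CUBIC))
```

```text
(no output)
```

View pics/tcrop.png

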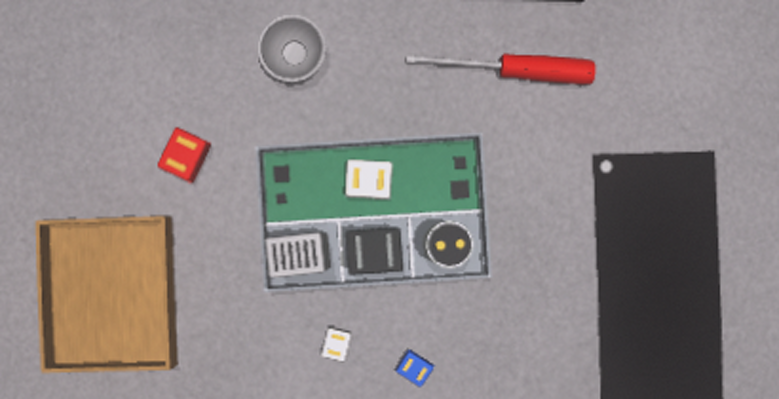

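View pics/scene0.png

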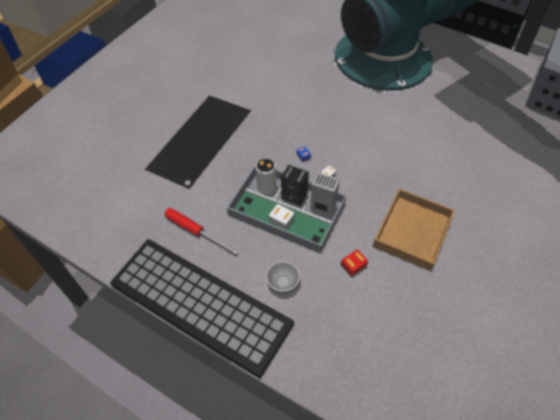

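The battery meant is the white one on the green board, at tcrop (368,179). The others are the small white decoy (337,343), the blue one (414,367) and the red one (184,154). From -y to +y, the bays hold the capacitor, the fan and the power module. The mat is on the -y side and the tray on +y.

```bash
cat >> h.py <<'E'
from scipy.spatial.transform import Rotation as R
def rect(p):
    (c,s,a)=cv2.minAreaRect((p[:,:2]*1000).astype(np.float32)); return np.round(c,1),np.round(s,1),round(a,1)
def togo(x,y,z,yaw_deg=None):
    """tool-frame shift to world target; turn about tool y to bring tool z to heading yaw (deg, mod 180)"""
    s=monitor.read_state(); r=R.from_quat(s["eef_rot"]); M=r.as_matrix()
    d=np.array([x,y,z])-s["position"]
    h=np.degrees(np.arctan2(M[1,2],M[0,2])); 
    o=dict(shift_mm=(M.T@d*1000).round(1),heading=round(h,2),down=M[:,1].round(3),t=s["time_s"],pos=s["position"].round(4),q6=round(s["qpos"][5],2),open=round(s["opening"],4))
    if yaw_deg is not None: # +ry about tool y(down) lowers heading
        k=(h-yaw_deg+90)%180-90; o["ry"]=round(k,2)
        M2=(r*R.from_rotvec([0,np.radians(k),0])).as_matrix(); o["shift_after_turn_mm"]=(M2.T@d*1000).round(1)
    return o
E
python3 - <<'E'
from h import *
for cam in("top","scene"):
    z=np.load(cam+"0.npz"); P=cloud(cam,z["d"]); rgb=z["rgb"].astype(int)
    x,y,h=P[...,0],P[...,1],P[...,2]; 
    def reg(n,x0,x1,y0,y1,z0,z1,extra=True):
        m=(x>x0)&(x<x1)&(y>y0)&(y<y1)&(h>z0)&(h<z1)&extra
        if m.sum()>5: print(cam,n,m.sum(),*rect(P[m]),"z",np.median(P[m][:,2]).round(4))
    reg("chassis",.49,.70,-.1,.17,.024,.037)
    reg("cap",.5,.6,-.075,-.005,.07,.09); reg("fan",.5,.6,0,.065,.079,.09); reg("pow",.5,.6,.065,.14,.094,.11)
    reg("batt",.605,.66,0,.075,.026,.04,(rgb.min(-1)>130))
    reg("battall",.605,.66,0,.075,.027,.04)
    reg("tray",.4,.62,.2,.4,.025,.036); reg("mat",.35,.7,-.36,-.17,-.01,.01,rgb.max(-1)<60)
    reg("board",.60,.66,-.05,.0,0,.02); reg("table",.4,.6,-.18,-.12,-.02,.02)
print(togo(.565,-.04,.2,3.4)); s=monitor.read_state(); print(s["qpos"])
E
```

```text
top chassis 1221 [598.6  31. ] [143.  221.2] 5.0 z 0.0298
top cap 488 [569.2 -39.8] [42.  42.3] 1.1 z 0.0791
top fan 667 [561.5  29.1] [40.3 49.9] 5.1 z 0.0833
top pow 612 [556.5  99.1] [36.  48.9] 8.2 z 0.0986
top batt 389 [630.8  36.9] [35.3 42.8] 0.9 z 0.0292
top battall 414 [630.8  36.9] [35.3 42.7] 0.9 z 0.0294
top tray 817 [510.3 295. ] [151.3 132.4] 3.3 z 0.0301
top mat 9096 [ 522.6 -264.4] [288.4 129.8] 3.3 z 0.0024
top board 817 [630.2 -25. ] [59.6 49.9] 0.8 z 0.0037
top table 3128 [ 499.9 -150. ] [ 60.  199.9] 90.0 z 0.0004
scene chassis 1121 [599.9  30.9] [145.2 221.3] 5.1 z 0.0295
scene cap 282 [570.6 -38. ] [43.  40.8] 1.6 z 0.0788
scene fan 372 [563.4  29.9] [43.9 50.4] 4.1 z 0.0836
scene pow 356 [558.5  98.4] [37.5 50.4] 7.6 z 0.0987
scene batt 266 [632.2  38.5] [43.6 36.8] 87.5 z 0.0294
scene battall 270 [632.2  38.5] [43.6 36.8] 87.5 z 0.0295
scene tray 598 [512.8 295.1] [154.8 129.7] 3.3 z 0.0295
scene mat 4044 [ 525.2 -264.2] [285.8 126.2] 3.6 z 0.0016
scene board 482 [629.5 -25.2] [58.7 49.9] 0.5 z 0.0041
scene table 1491 [ 499.9 -150. ] [ 59.9 199.8] 90.0 z -0.0001
{'shift_mm': array([ 559.9,   31.3, -439.7]), 'heading': np.float64(77.29), 'down': array([ 0., -0., -1.]), 't': 1.0, 'pos': array([0.1155, 0.5121, 0.2313]), 'q6': np.float64(1.42), 'open': 0.0854, 'ry': np.float64(73.89), 'shift_after_turn_mm': array([577.8,  31.3, 415.9])}
[ 1.19368448e+00  2.63100207e-01 -4.82997825e-02  1.25940083e+00
 -4.81077050e-05  1.41551189e+00]
```

```bash
python3 -m crank '[{"x":0.041,"ry":4.3},{"x":0.041,"ry":4.3},{"x":0.041,"ry":4.3},{"x":0.041,"ry":4.3},{"x":0.041,"ry":4.3},{"x":0.041,"ry":4.3},{"x":0.041,"ry":4.3},{"x":0.041,"ry":4.3},{"x":0.041,"ry":4.3},{"x":0.041,"ry":4.3}]' | tail -c 400
python3 -m crank '[{"x":0.041,"ry":4.3},{"x":0.041,"ry":4.3},{"x":0.041,"ry":4.3},{"x":0.041,"ry":4.3},{"x":0.041,"ry":4.3},{"x":0.041,"ry":3},{"x":0.02},{}]' | tail -c 400
python3 -c "
from h import *
print(togo(.570,-.039,.046,5))"
```

```text
{'shift_mm': array([ 564.6,  185.3, -437.6]), 'heading': np.float64(77.29), 'down': array([ 0., -0., -1.]), 't': 1.0, 'pos': array([0.1155, 0.5121, 0.2313]), 'q6': np.float64(1.42), 'open': 0.0854, 'ry': np.float64(72.29), 'shift_after_turn_mm': array([588.6, 185.3, 404.7])}schema error: expected keys x, y, z, rx, ry, rz, grip
schema error: expected keys x, y, z, rx, ry, rz, grip
```

```bash
python3 -m crank '[{"x":0.041,"y":0,"z":0,"rx":0,"ry":4.3,"rz":0,"grip":0.085},{"x":0.041,"y":0,"z":0,"rx":0,"ry":4.3,"rz":0,"grip":0.085},{"x":0.041,"y":0,"z":0,"rx":0,"ry":4.3,"rz":0,"grip":0.085},{"x":0.041,"y":0,"z":0,"rx":0,"ry":4.3,"rz":0,"grip":0.085},{"x":0.041,"y":0,"z":0,"rx":0,"ry":4.3,"rz":0,"grip":0.085},{"x":0.041,"y":0,"z":0,"rx":0,"ry":4.3,"rz":0,"grip":0.085},{"x":0.041,"y":0,"z":0,"rx":0,"ry":4.3,"rz":0,"grip":0.085},{"x":0.041,"y":0,"z":0,"rx":0,"ry":4.3,"rz":0,"grip":0.085},{"x":0.041,"y":0,"z":0,"rx":0,"ry":4.3,"rz":0,"grip":0.085},{"x":0.041,"y":0,"z":0,"rx":0,"ry":4.3,"rz":0,"grip":0.085}]'
python3 -m crank '[{"x":0.041,"y":0,"z":0,"rx":0,"ry":4.3,"rz":0,"grip":0.085},{"x":0.041,"y":0,"z":0,"rx":0,"ry":4.3,"rz":0,"grip":0.085},{"x":0.041,"y":0,"z":0,"rx":0,"ry":4.3,"rz":0,"grip":0.085},{"x":0.041,"y":0,"z":0,"rx":0,"ry":4.3,"rz":0,"grip":0.085},{"x":0.041,"y":0,"z":0,"rx":0,"ry":4.3,"rz":0,"grip":0.085},{"x":0.041,"y":0,"z":0,"rx":0,"ry":4.3,"rz":0,"grip":0.085},{"x":0.041,"y":0,"z":0,"rx":0,"ry":3.5,"rz":0,"grip":0.085},{"x":0,"y":0,"z":0,"rx":0,"ry":0,"rz":0,"grip":0.085}]'
python3 -c "
from h import *
print(togo(.570,-.039,.046,5))"
```

```text
time_s: 1.83
position: [0.4564, 0.298, 0.2312]
eef_rot: [-0.624, 0.331, -0.332, 0.625]
force: [1.4, 0.8, 1.8]
opening: 0.085
time_s: 2.5
position: [0.5595, 0.0294, 0.2309]
eef_rot: [0.519, -0.48, 0.48, -0.519]
force: [-0.1, 0.3, -1.0]
opening: 0.0851
{'shift_mm': array([ 68.7, 185. ,   5.2]), 'heading': np.float64(4.47), 'down': array([ 0.   , -0.001, -1.   ]), 't': 2.5, 'pos': array([0.5595, 0.0294, 0.2309]), 'q6': np.float64(1.4), 'open': 0.0851, 'ry': np.float64(-0.53), 'shift_after_turn_mm': array([ 68.7, 185. ,   4.5])}
```

```bash
python3 -m crank '[{"x":0.035,"y":0.02,"z":0.005,"rx":0,"ry":0,"rz":0,"grip":0.085},{"x":0.034,"y":0.02,"z":0,"rx":0,"ry":0,"rz":0,"grip":0.085},{"x":0,"y":0.04,"z":0,"rx":0,"ry":0,"rz":0,"grip":0.085},{"x":0,"y":0.04,"z":0,"rx":0,"ry":0,"rz":0,"grip":0.085},{"x":0,"y":0.04,"z":0,"rx":0,"ry":0,"rz":0,"grip":0.085},{"x":0,"y":0.028,"z":0,"rx":0,"ry":0,"rz":0,"grip":0.085},{"x":0,"y":0,"z":0,"rx":0,"ry":0,"rz":0,"grip":0.085}]'
python3 -c "
from h import *
print(togo(.570,-.039,.043,5))
rgb,d=vision.capture('scene'); save('capgrip',cv2.resize(rgb[120:260,180:420],None,fx=3,fy=3))"
```

```text
time_s: 3.08
position: [0.5663, -0.0324, 0.0384]
eef_rot: [0.523, -0.48, 0.475, -0.52]
force: [-0.5, 1.0, -0.8]
opening: 0.0848
{'shift_mm': array([ 6.8, -4.6,  3.1]), 'heading': np.float64(4.98), 'down': array([-0.008,  0.002, -1.   ]), 't': 3.0833, 'pos': array([ 0.5663, -0.0324,  0.0384]), 'q6': np.float64(1.28), 'open': 0.0848, 'ry': np.float64(-0.02), 'shift_after_turn_mm': array([ 6.8, -4.6,  3.1])}
```

View pics/capgrip.png

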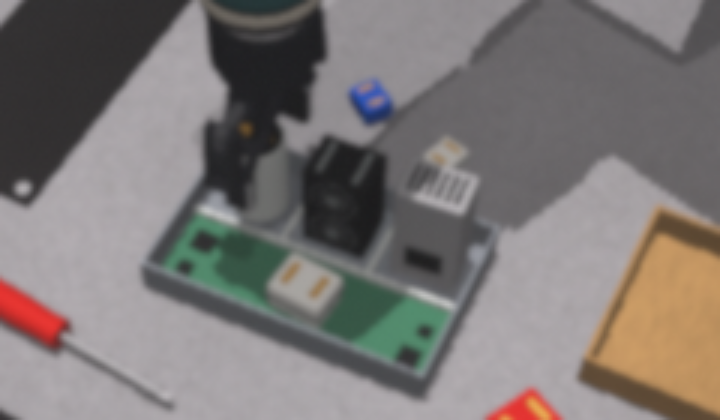

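The can stands between the open fingers at about (265,160), off-centre by some 7 mm along y. I'll correct that and grip.

```bash
python3 -m crank '[{"x":0.006,"y":-0.004,"z":0.003,"rx":0,"ry":0,"rz":0,"grip":0.085},{"x":0,"y":0,"z":0,"rx":0,"ry":0,"rz":0,"grip":0.085}]'
python3 -m crank '[{"x":0,"y":0,"z":0,"rx":0,"ry":0,"rz":0,"grip":0.03},{"x":0,"y":0,"z":0,"rx":0,"ry":0,"rz":0,"grip":0.03},{"x":0,"y":0,"z":0,"rx":0,"ry":0,"rz":0,"grip":0.03},{"x":0,"y":0,"z":0,"rx":0,"ry":0,"rz":0,"grip":0.03},{"x":0,"y":0,"z":0,"rx":0,"ry":0,"rz":0,"grip":0.03},{"x":0,"y":0,"z":0,"rx":0,"ry":0,"rz":0,"grip":0.03}]'
python3 -c "
from h import *
print(togo(.570,-.039,.043,5))"
```

```text
time_s: 3.3
position: [0.5753, -0.0398, 0.0502]
eef_rot: [-0.521, 0.476, -0.479, 0.522]
force: [-0.4, -0.3, 0.5]
opening: 0.0852
time_s: 3.8
position: [0.5732, -0.0387, 0.0482]
eef_rot: [-0.521, 0.477, -0.478, 0.521]
force: [-2.4, -0.1, 11.2]
opening: 0.0427
{'shift_mm': array([-0. ,  5.2, -3.2]), 'heading': np.float64(5.0), 'down': array([ 0.001, -0.   , -1.   ]), 't': 3.8, 'pos': array([ 0.5732, -0.0387,  0.0482]), 'q6': np.float64(1.27), 'open': 0.0427, 'ry': np.float64(-0.0), 'shift_after_turn_mm': array([-0. ,  5.2, -3.2])}
```

```bash
python3 -m crank '[{"x":0,"y":-0.01,"z":0,"rx":0,"ry":0,"rz":0,"grip":0.03},{"x":0,"y":-0.025,"z":0,"rx":0,"ry":0,"rz":0,"grip":0.03},{"x":0,"y":-0.025,"z":0,"rx":0,"ry":0,"rz":0,"grip":0.03},{"x":0.015,"y":-0.02,"z":0,"rx":0,"ry":0,"rz":0,"grip":0.03},{"x":0.03,"y":0,"z":0.01,"rx":0,"ry":0,"rz":0,"grip":0.03},{"x":0.035,"y":0,"z":0.01,"rx":0,"ry":0,"rz":0,"grip":0.03},{"x":0.035,"y":0,"z":0.01,"rx":0,"ry":0,"rz":0,"grip":0.03},{"x":0.035,"y":0,"z":0.01,"rx":0,"ry":0,"rz":0,"grip":0.03},{"x":0.035,"y":0,"z":0.01,"rx":0,"ry":0,"rz":0,"grip":0.03},{"x":0.025,"y":0,"z":0.005,"rx":0,"ry":0,"rz":0,"grip":0.03}]'
python3 -m crank '[{"x":0.01,"y":0,"z":0,"rx":0,"ry":0,"rz":0,"grip":0.03},{"x":0,"y":0,"z":0,"rx":0,"ry":0,"rz":0,"grip":0.03},{"x":0,"y":0,"z":0,"rx":0,"ry":0,"rz":0,"grip":0.03},{"x":0,"y":0,"z":0,"rx":0,"ry":0,"rz":0,"grip":0.03}]'
python3 -c "
from h import *
print(togo(.61,-.262,.0485,5))"
```

```text
time_s: 4.63
position: [0.6467, -0.2459, 0.1276]
eef_rot: [0.521, -0.478, 0.478, -0.521]
force: [0.5, 0.9, -1.5]
opening: 0.0427
time_s: 4.97
position: [0.6466, -0.2518, 0.1276]
eef_rot: [-0.521, 0.478, -0.477, 0.522]
force: [-0.0, 0.8, -1.3]
opening: 0.0428
{'shift_mm': array([  7. ,  79.1, -37.3]), 'heading': np.float64(5.04), 'down': array([-0.,  0., -1.]), 't': 4.9667, 'pos': array([ 0.6466, -0.2518,  0.1276]), 'q6': np.float64(0.99), 'open': 0.0428, 'ry': np.float64(0.04), 'shift_after_turn_mm': array([  7. ,  79.1, -37.3])}
```

```bash
python3 -m crank '[{"x":0.007,"y":0.01,"z":-0.019,"rx":0,"ry":0,"rz":0,"grip":0.03},{"x":0,"y":0.02,"z":-0.018,"rx":0,"ry":0,"rz":0,"grip":0.03},{"x":0,"y":0.025,"z":0,"rx":0,"ry":0,"rz":0,"grip":0.03},{"x":0,"y":0.015,"z":0,"rx":0,"ry":0,"rz":0,"grip":0.03},{"x":0,"y":0.006,"z":0,"rx":0,"ry":0,"rz":0,"grip":0.03},{"x":0,"y":0.003,"z":0,"rx":0,"ry":0,"rz":0,"grip":0.03},{"x":0,"y":0,"z":0,"rx":0,"ry":0,"rz":0,"grip":0.03},{"x":0,"y":0,"z":0,"rx":0,"ry":0,"rz":0,"grip":0.03}]'
python3 -c "
from h import *
print(togo(.61,-.262,.0475,5))"
```

```text
time_s: 5.63
position: [0.6112, -0.2631, 0.0494]
eef_rot: [-0.521, 0.477, -0.478, 0.522]
force: [-0.5, 0.5, -0.8]
opening: 0.0427
{'shift_mm': array([-1.2,  1.9, -1.1]), 'heading': np.float64(5.03), 'down': array([ 0.001, -0.001, -1.   ]), 't': 5.6333, 'pos': array([ 0.6112, -0.2631,  0.0494]), 'q6': np.float64(0.95), 'open': 0.0427, 'ry': np.float64(0.03), 'shift_after_turn_mm': array([-1.2,  1.9, -1.1])}
```

```bash
python3 -m crank '[{"x":0,"y":0.001,"z":0,"rx":0,"ry":0,"rz":0,"grip":0.03},{"x":0,"y":0.001,"z":0,"rx":0,"ry":0,"rz":0,"grip":0.03},{"x":0,"y":0,"z":0,"rx":0,"ry":0,"rz":0,"grip":0.03}]'
python3 -m crank '[{"x":0,"y":0,"z":0,"rx":0,"ry":0,"rz":0,"grip":0.075},{"x":0,"y":0,"z":0,"rx":0,"ry":0,"rz":0,"grip":0.075},{"x":0,"y":0,"z":0,"rx":0,"ry":0,"rz":0,"grip":0.075},{"x":0,"y":-0.01,"z":0,"rx":0,"ry":0,"rz":0,"grip":0.075},{"x":0,"y":-0.03,"z":0,"rx":0,"ry":0,"rz":0,"grip":0.075},{"x":0,"y":-0.035,"z":0,"rx":0,"ry":0,"rz":0,"grip":0.085},{"x":-0.02,"y":-0.02,"z":0,"rx":0,"ry":0,"rz":0,"grip":0.085},{"x":-0.037,"y":0,"z":0,"rx":0,"ry":0,"rz":0,"grip":0.085},{"x":-0.037,"y":0,"z":0,"rx":0,"ry":0,"rz":0,"grip":0.085},{"x":-0.037,"y":0,"z":-0.005,"rx":0,"ry":0,"rz":0,"grip":0.085}]'
python3 -m crank '[{"x":-0.037,"y":0,"z":-0.005,"rx":0,"ry":0,"rz":0,"grip":0.085},{"x":-0.037,"y":0,"z":-0.005,"rx":0,"ry":0,"rz":0,"grip":0.085},{"x":-0.037,"y":0,"z":-0.005,"rx":0,"ry":0,"rz":0,"grip":0.085},{"x":-0.035,"y":0,"z":-0.003,"rx":0,"ry":0,"rz":0,"grip":0.085},{"x":-0.019,"y":0,"z":0,"rx":0,"ry":0,"rz":0,"grip":0.085},{"x":0,"y":0,"z":0,"rx":0,"ry":0,"rz":0,"grip":0.085},{"x":0,"y":0,"z":0,"rx":0,"ry":0,"rz":0,"grip":0.085},{"x":0,"y":0,"z":0,"rx":0,"ry":0,"rz":0,"grip":0.085}]'
python3 -c "
from h import *
print(togo(.5623,.0295,.046,4.7))
rgb,d=vision.capture('scene'); P=cloud('scene',d); m=(P[...,2]>.065)&(P[...,2]<.1)&(abs(P[...,1]+.26)<.06)&(P[...,0]<.68)&(P[...,0]>.55); print('cap',rect(P[m]),P[m][:,2].max())"
```

```text
time_s: 5.88
position: [0.6112, -0.2636, 0.0473]
eef_rot: [-0.521, 0.477, -0.478, 0.521]
force: [-0.9, 0.5, 5.6]
opening: 0.0428
time_s: 6.72
position: [0.5946, -0.1321, 0.1423]
eef_rot: [-0.521, 0.477, -0.478, 0.521]
force: [0.6, 0.4, 0.8]
opening: 0.0848
time_s: 7.38
position: [0.5622, 0.0292, 0.1418]
eef_rot: [-0.521, 0.478, -0.478, 0.521]
force: [0.4, 0.6, -0.4]
opening: 0.085
{'shift_mm': array([-0.3, 95.8,  0. ]), 'heading': np.float64(4.99), 'down': array([ 0.001, -0.   , -1.   ]), 't': 7.3833, 'pos': array([0.5622, 0.0292, 0.1418]), 'q6': np.float64(1.39), 'open': 0.085, 'ry': np.float64(0.29), 'shift_after_turn_mm': array([-0.3, 95.8,  0. ])}
cap (array([ 610.9, -263.6]), array([42.5, 43.6]), 60.3) 0.08411348224599458
```

```bash
python3 -m crank '[{"x":0,"y":0.03,"z":0,"rx":0,"ry":0,"rz":0,"grip":0.085},{"x":0,"y":0.035,"z":0,"rx":0,"ry":0,"rz":0,"grip":0.085},{"x":0,"y":0.022,"z":0,"rx":0,"ry":0,"rz":0,"grip":0.085},{"x":0,"y":0.009,"z":0,"rx":0,"ry":0,"rz":0,"grip":0.085},{"x":0,"y":0,"z":0,"rx":0,"ry":0,"rz":0,"grip":0.085},{"x":0,"y":0,"z":0,"rx":0,"ry":0,"rz":0,"grip":0.085}]'
python3 -m crank '[{"x":0,"y":0,"z":0,"rx":0,"ry":0,"rz":0,"grip":0.03},{"x":0,"y":0,"z":0,"rx":0,"ry":0,"rz":0,"grip":0.03},{"x":0,"y":0,"z":0,"rx":0,"ry":0,"rz":0,"grip":0.03},{"x":0,"y":0,"z":0,"rx":0,"ry":0,"rz":0,"grip":0.03},{"x":0,"y":0,"z":0,"rx":0,"ry":0,"rz":0,"grip":0.03},{"x":0,"y":0,"z":0,"rx":0,"ry":0,"rz":0,"grip":0.03},{"x":0,"y":0,"z":0,"rx":0,"ry":0,"rz":0,"grip":0.03}]'
python3 -c "
from h import *
print(togo(.52,-.264,.13,5))"
```

```text
time_s: 7.93
position: [0.5624, 0.029, 0.046]
eef_rot: [-0.521, 0.478, -0.478, 0.521]
force: [0.7, -0.1, 0.9]
opening: 0.0846
time_s: 8.52
position: [0.5624, 0.0296, 0.0462]
eef_rot: [-0.521, 0.477, -0.478, 0.522]
force: [-1.5, -0.0, 7.5]
opening: 0.0393
{'shift_mm': array([288.8, -83.7, -67.7]), 'heading': np.float64(5.0), 'down': array([ 0.001, -0.   , -1.   ]), 't': 8.5167, 'pos': array([0.5624, 0.0296, 0.0462]), 'q6': np.float64(1.39), 'open': 0.0393, 'ry': np.float64(-0.0), 'shift_after_turn_mm': array([288.8, -83.7, -67.7])}
```

```bash
python3 -m crank '[{"x":0,"y":-0.01,"z":0,"rx":0,"ry":0,"rz":0,"grip":0.03},{"x":0,"y":-0.025,"z":0,"rx":0,"ry":0,"rz":0,"grip":0.03},{"x":0,"y":-0.03,"z":0,"rx":0,"ry":0,"rz":0,"grip":0.03},{"x":0.015,"y":-0.019,"z":0,"rx":0,"ry":0,"rz":0,"grip":0.03},{"x":0.03,"y":0,"z":-0.007,"rx":0,"ry":0,"rz":0,"grip":0.03},{"x":0.035,"y":0,"z":-0.01,"rx":0,"ry":0,"rz":0,"grip":0.03},{"x":0.035,"y":0,"z":-0.01,"rx":0,"ry":0,"rz":0,"grip":0.03},{"x":0.035,"y":0,"z":-0.01,"rx":0,"ry":0,"rz":0,"grip":0.03},{"x":0.035,"y":0,"z":-0.01,"rx":0,"ry":0,"rz":0,"grip":0.03},{"x":0.035,"y":0,"z":-0.01,"rx":0,"ry":0,"rz":0,"grip":0.03}]'
python3 -m crank '[{"x":0.035,"y":0,"z":-0.01,"rx":0,"ry":0,"rz":0,"grip":0.03},{"x":0.024,"y":0,"z":0,"rx":0,"ry":0,"rz":0,"grip":0.03},{"x":0.01,"y":0.01,"z":0,"rx":0,"ry":0,"rz":0,"grip":0.03},{"x":0,"y":0.02,"z":0,"rx":0,"ry":0,"rz":0,"grip":0.03},{"x":0,"y":0.025,"z":0,"rx":0,"ry":0,"rz":0,"grip":0.03},{"x":0,"y":0.017,"z":0,"rx":0,"ry":0,"rz":0,"grip":0.03},{"x":0,"y":0.006,"z":0,"rx":0,"ry":0,"rz":0,"grip":0.03},{"x":0,"y":0.003,"z":0,"rx":0,"ry":0,"rz":0,"grip":0.03},{"x":0,"y":0,"z":0,"rx":0,"ry":0,"rz":0,"grip":0.03},{"x":0,"y":0,"z":0,"rx":0,"ry":0,"rz":0,"grip":0.03}]'
python3 -c "
from h import *
print(togo(.52,-.264,.0452,5))"
```

```text
time_s: 9.35
position: [0.5236, -0.1961, 0.1301]
eef_rot: [-0.521, 0.478, -0.478, 0.521]
force: [1.5, -0.1, -1.8]
opening: 0.0393
time_s: 10.18
position: [0.5209, -0.2642, 0.0493]
eef_rot: [-0.521, 0.477, -0.478, 0.521]
force: [0.4, -0.3, -2.6]
opening: 0.0391
{'shift_mm': array([-0.2,  4.1, -0.9]), 'heading': np.float64(5.01), 'down': array([ 0.001, -0.001, -1.   ]), 't': 10.1833, 'pos': array([ 0.5209, -0.2642,  0.0493]), 'q6': np.float64(0.87), 'open': 0.0391, 'ry': np.float64(0.01), 'shift_after_turn_mm': array([-0.2,  4.1, -0.9])}
```

```bash
python3 -m crank '[{"x":0,"y":0.003,"z":0,"rx":0,"ry":0,"rz":0,"grip":0.03},{"x":0,"y":0.001,"z":0,"rx":0,"ry":0,"rz":0,"grip":0.03},{"x":0,"y":0,"z":0,"rx":0,"ry":0,"rz":0,"grip":0.03}]'
python3 -m crank '[{"x":0,"y":0,"z":0,"rx":0,"ry":0,"rz":0,"grip":0.07},{"x":0,"y":0,"z":0,"rx":0,"ry":0,"rz":0,"grip":0.07},{"x":0,"y":0,"z":0,"rx":0,"ry":0,"rz":0,"grip":0.07},{"x":0,"y":-0.01,"z":0,"rx":0,"ry":0,"rz":0,"grip":0.07},{"x":0,"y":-0.03,"z":0,"rx":0,"ry":0,"rz":0,"grip":0.07},{"x":0,"y":-0.04,"z":0,"rx":0,"ry":0,"rz":0,"grip":0.085},{"x":-0.02,"y":-0.03,"z":0,"rx":0,"ry":0,"rz":0,"grip":0.085},{"x":-0.037,"y":0,"z":0.007,"rx":0,"ry":0,"rz":0,"grip":0.085},{"x":-0.037,"y":0,"z":0.007,"rx":0,"ry":0,"rz":0,"grip":0.085},{"x":-0.037,"y":0,"z":0.007,"rx":0,"ry":0,"rz":0,"grip":0.085}]'
python3 -m crank '[{"x":-0.037,"y":0,"z":0.007,"rx":0,"ry":0,"rz":0,"grip":0.085},{"x":-0.037,"y":0,"z":0.007,"rx":0,"ry":0,"rz":0,"grip":0.085},{"x":-0.037,"y":0,"z":0.007,"rx":0,"ry":0,"rz":0,"grip":0.085},{"x":-0.037,"y":0,"z":0.007,"rx":0,"ry":0,"rz":0,"grip":0.085},{"x":-0.037,"y":0,"z":0.007,"rx":0,"ry":0,"rz":0,"grip":0.085},{"x":-0.03,"y":0,"z":0.007,"rx":0,"ry":0,"rz":0,"grip":0.085},{"x":-0.012,"y":0,"z":0.004,"rx":0,"ry":-2.8,"rz":0,"grip":0.085},{"x":0,"y":0,"z":0,"rx":0,"ry":0,"rz":0,"grip":0.085},{"x":0,"y":0,"z":0,"rx":0,"ry":0,"rz":0,"grip":0.085},{"x":0,"y":0,"z":0,"rx":0,"ry":0,"rz":0,"grip":0.085}]'
python3 -c "
from h import *
print(togo(.5573,.0988,.046,7.9))
rgb,d=vision.capture('scene'); P=cloud('scene',d); m=(P[...,2]>.065)&(P[...,2]<.1)&(abs(P[...,1]+.26)<.06)&(P[...,0]<.57)&(P[...,0]>.47); print('fan',rect(P[m]),P[m][:,2].max())"
```

```text
time_s: 10.43
position: [0.5209, -0.2644, 0.0452]
eef_rot: [-0.521, 0.477, -0.478, 0.521]
force: [-1.7, 0.7, 5.1]
opening: 0.0396
time_s: 11.27
position: [0.53, -0.1307, 0.1557]
eef_rot: [-0.521, 0.477, -0.479, 0.521]
force: [0.8, -0.7, -0.6]
opening: 0.0849
time_s: 12.1
position: [0.5559, 0.0976, 0.1546]
eef_rot: [0.533, -0.465, 0.465, -0.532]
force: [0.0, 0.4, 0.4]
opening: 0.0845
{'shift_mm': array([ -1. , 108.6,   1.6]), 'heading': np.float64(7.71), 'down': array([ 0., -0., -1.]), 't': 12.1, 'pos': array([0.5559, 0.0976, 0.1546]), 'q6': np.float64(1.47), 'open': 0.0845, 'ry': np.float64(-0.19), 'shift_after_turn_mm': array([ -1. , 108.6,   1.6])}
fan (array([ 523.5, -264.1]), array([43. , 52.8]), 5.2) 0.0861135997860093
```

```bash
python3 -m crank '[{"x":-0.001,"y":0.03,"z":0.0015,"rx":0,"ry":0,"rz":0,"grip":0.085},{"x":0,"y":0.038,"z":0,"rx":0,"ry":0,"rz":0,"grip":0.085},{"x":0,"y":0.03,"z":0,"rx":0,"ry":0,"rz":0,"grip":0.085},{"x":0,"y":0.01,"z":0,"rx":0,"ry":0,"rz":0,"grip":0.085},{"x":0,"y":0,"z":0,"rx":0,"ry":0,"rz":0,"grip":0.085},{"x":0,"y":0,"z":0,"rx":0,"ry":0,"rz":0,"grip":0.085}]'
python3 -m crank '[{"x":0,"y":0,"z":0,"rx":0,"ry":0,"rz":0,"grip":0.025},{"x":0,"y":0,"z":0,"rx":0,"ry":0,"rz":0,"grip":0.025},{"x":0,"y":0,"z":0,"rx":0,"ry":0,"rz":0,"grip":0.025},{"x":0,"y":0,"z":0,"rx":0,"ry":0,"rz":0,"grip":0.025},{"x":0,"y":0,"z":0,"rx":0,"ry":0,"rz":0,"grip":0.025},{"x":0,"y":0,"z":0,"rx":0,"ry":0,"rz":0,"grip":0.025},{"x":0,"y":0,"z":0,"rx":0,"ry":0,"rz":0,"grip":0.025},{"x":0,"y":0,"z":0,"rx":0,"ry":0,"rz":0,"grip":0.025}]'
python3 -c "
from h import *
print(togo(.43,-.268,.13,5))"
```

```text
time_s: 12.65
position: [0.5577, 0.0989, 0.0472]
eef_rot: [-0.532, 0.465, -0.465, 0.533]
force: [-0.1, 0.1, 1.8]
opening: 0.0849
time_s: 13.32
position: [0.5576, 0.0995, 0.0472]
eef_rot: [-0.533, 0.465, -0.465, 0.533]
force: [-3.1, -0.6, 9.1]
opening: 0.0354
{'shift_mm': array([ 346.9,  -82.9, -176.2]), 'heading': np.float64(7.79), 'down': array([ 0.001, -0.   , -1.   ]), 't': 13.3167, 'pos': array([0.5576, 0.0995, 0.0472]), 'q6': np.float64(1.47), 'open': 0.0354, 'ry': np.float64(2.79), 'shift_after_turn_mm': array([ 355. ,  -82.9, -159.1])}
```

```bash
python3 -m crank '[{"x":0,"y":-0.01,"z":0,"rx":0,"ry":0,"rz":0,"grip":0.025},{"x":0,"y":-0.025,"z":0,"rx":0,"ry":0,"rz":0,"grip":0.025},{"x":0,"y":-0.03,"z":0,"rx":0,"ry":0,"rz":0,"grip":0.025},{"x":0.012,"y":-0.019,"z":-0.01,"rx":0,"ry":0,"rz":0,"grip":0.025},{"x":0.025,"y":0,"z":-0.02,"rx":0,"ry":0,"rz":0,"grip":0.025},{"x":0.03,"y":0,"z":-0.02,"rx":0,"ry":0,"rz":0,"grip":0.025},{"x":0.03,"y":0,"z":-0.02,"rx":0,"ry":0,"rz":0,"grip":0.025},{"x":0.03,"y":0,"z":-0.02,"rx":0,"ry":0,"rz":0,"grip":0.025},{"x":0.03,"y":0,"z":-0.02,"rx":0,"ry":0,"rz":0,"grip":0.025},{"x":0.03,"y":0,"z":-0.02,"rx":0,"ry":0,"rz":0,"grip":0.025}]'
python3 -m crank '[{"x":0.03,"y":0,"z":-0.02,"rx":0,"ry":0,"rz":0,"grip":0.025},{"x":0.03,"y":0,"z":-0.016,"rx":0,"ry":0,"rz":0,"grip":0.025},{"x":0.03,"y":0,"z":-0.01,"rx":0,"ry":0,"rz":0,"grip":0.025},{"x":0.03,"y":0,"z":0,"rx":0,"ry":0,"rz":0,"grip":0.025},{"x":0.025,"y":0,"z":0,"rx":0,"ry":0,"rz":0,"grip":0.025},{"x":0.015,"y":0,"z":0,"rx":0,"ry":0,"rz":0,"grip":0.025},{"x":0,"y":0,"z":0,"rx":0,"ry":0,"rz":0,"grip":0.025},{"x":0,"y":0,"z":0,"rx":0,"ry":0,"rz":0,"grip":0.025},{"x":0,"y":0,"z":0,"rx":0,"ry":0,"rz":0,"grip":0.025}]'
python3 -c "
from h import *
print(togo(.43,-.268,.0462,5))"
```

```text
time_s: 14.15
position: [0.4526, -0.1044, 0.1308]
eef_rot: [0.533, -0.465, 0.465, -0.533]
force: [1.6, 0.0, -5.3]
opening: 0.0354
time_s: 14.9
position: [0.4297, -0.2671, 0.1303]
eef_rot: [-0.533, 0.465, -0.464, 0.533]
force: [0.4, 0.3, -6.3]
opening: 0.0355
{'shift_mm': array([ 1. , 84.1,  0.2]), 'heading': np.float64(7.81), 'down': array([-0.001,  0.001, -1.   ]), 't': 14.9, 'pos': array([ 0.4297, -0.2671,  0.1303]), 'q6': np.float64(0.72), 'open': 0.0355, 'ry': np.float64(2.81), 'shift_after_turn_mm': array([ 1. , 84.1,  0.3])}
```

```bash
python3 -m crank '[{"x":0,"y":0.015,"z":0,"rx":0,"ry":0,"rz":0,"grip":0.025},{"x":0,"y":0.025,"z":0,"rx":0,"ry":0,"rz":0,"grip":0.025},{"x":0,"y":0.025,"z":0,"rx":0,"ry":0,"rz":0,"grip":0.025},{"x":0,"y":0.011,"z":0,"rx":0,"ry":0,"rz":0,"grip":0.025},{"x":0,"y":0.005,"z":0,"rx":0,"ry":0,"rz":0,"grip":0.025},{"x":0,"y":0.002,"z":0,"rx":0,"ry":0,"rz":0,"grip":0.025},{"x":0,"y":0.001,"z":0,"rx":0,"ry":0,"rz":0,"grip":0.025},{"x":0,"y":0,"z":0,"rx":0,"ry":0,"rz":0,"grip":0.025},{"x":0,"y":0,"z":0,"rx":0,"ry":0,"rz":0,"grip":0.025}]'
python3 -c "
from h import *
print(togo(.43,-.268,.0462,5))"
```

```text
time_s: 15.65
position: [0.4305, -0.2683, 0.0471]
eef_rot: [-0.533, 0.464, -0.465, 0.533]
force: [0.2, -0.9, -5.5]
opening: 0.0355
{'shift_mm': array([-0.4,  0.9, -0.4]), 'heading': np.float64(7.81), 'down': array([ 0.001, -0.001, -1.   ]), 't': 15.65, 'pos': array([ 0.4305, -0.2683,  0.0471]), 'q6': np.float64(0.72), 'open': 0.0355, 'ry': np.float64(2.81), 'shift_after_turn_mm': array([-0.3,  0.9, -0.4])}
```

```bash
python3 -m crank '[{"x":0,"y":0.0015,"z":0,"rx":0,"ry":0,"rz":0,"grip":0.025},{"x":0,"y":0,"z":0,"rx":0,"ry":0,"rz":0,"grip":0.025},{"x":0,"y":0,"z":0,"rx":0,"ry":0,"rz":0,"grip":0.07},{"x":0,"y":0,"z":0,"rx":0,"ry":0,"rz":0,"grip":0.07},{"x":0,"y":0,"z":0,"rx":0,"ry":0,"rz":0,"grip":0.07},{"x":0,"y":-0.01,"z":0,"rx":0,"ry":0,"rz":0,"grip":0.07},{"x":0,"y":-0.03,"z":0,"rx":0,"ry":0,"rz":0,"grip":0.07},{"x":0,"y":-0.04,"z":0,"rx":0,"ry":0,"rz":0,"grip":0.07},{"x":0,"y":-0.03,"z":0,"rx":0,"ry":0,"rz":0,"grip":0.07},{"x":0,"y":0,"z":0,"rx":0,"ry":-7,"rz":0,"grip":0.07}]'
python3 -m crank '[{"x":0,"y":0,"z":0,"rx":0,"ry":-7,"rz":0,"grip":0.07},{"x":0,"y":0,"z":0,"rx":0,"ry":-7,"rz":0,"grip":0.07},{"x":0,"y":0,"z":0,"rx":0,"ry":-7,"rz":0,"grip":0.07},{"x":0,"y":0,"z":0,"rx":0,"ry":-7,"rz":0,"grip":0.07},{"x":0,"y":0,"z":0,"rx":0,"ry":-7,"rz":0,"grip":0.07},{"x":0,"y":0,"z":0,"rx":0,"ry":-7,"rz":0,"grip":0.07},{"x":0,"y":0,"z":0,"rx":0,"ry":-7,"rz":0,"grip":0.07},{"x":0,"y":0,"z":0,"rx":0,"ry":-7,"rz":0,"grip":0.07},{"x":0,"y":0,"z":0,"rx":0,"ry":-7,"rz":0,"grip":0.07},{"x":0,"y":0,"z":0,"rx":0,"ry":-7,"rz":0,"grip":0.07}]'
python3 - <<'E'
from h import *
for cam in("top","scene"):
    rgb,d=vision.capture(cam); P=cloud(cam,d); save(cam+"1",rgb); x,y,h=np.moveaxis(P,-1,0)
    m=(x>.6)&(x<.67)&(y>0)&(y<.08)&(h>.022)&(h<.036)&(rgb.min(-1)>120); print(cam,rect(P[m]),m.sum(),np.median(P[m][:,2]))
    m=(h>.065)&(h<.1)&(abs(y+.265)<.05)&(x>.56)&(x<.68);print('cap',rect(P[m]))
    m=(h>.075)&(h<.1)&(abs(y+.265)<.05)&(x>.47)&(x<.56);print('fan',rect(P[m]))
print(togo(.631,.038,.15,88))
E
```

```text
time_s: 16.48
position: [0.4319, -0.2697, 0.1603]
eef_rot: [0.56, -0.429, 0.435, -0.56]
force: [-0.5, -0.8, 1.6]
opening: 0.07
time_s: 17.32
position: [0.4301, -0.2682, 0.1549]
eef_rot: [0.707, -0.03, 0.03, -0.706]
force: [-0.2, 0.3, -0.2]
opening: 0.0699
top (array([641. ,  39.9]), array([55.9, 77.8]), 1.4) 487 0.02932371263594513
cap (array([ 607.5, -264.7]), array([41.4, 43. ]), 1.2)
fan (array([ 519.7, -264.6]), array([39.3, 50.4]), 4.4)
scene (array([632.3,  37.6]), array([44.8, 37.2]), 88.4) 311 0.029619327833225184
cap (array([ 611.1, -265. ]), array([43.2, 44.1]), 5.1)
fan (array([ 522.3, -264.5]), array([42.7, 52.5]), 9.2)
{'shift_mm': array([173.1,   4.9, 322.8]), 'heading': np.float64(84.93), 'down': array([ 0., -0., -1.]), 't': 17.4167, 'pos': array([ 0.43  , -0.2682,  0.1549]), 'q6': np.float64(-0.63), 'open': 0.07, 'ry': np.float64(-3.07), 'shift_after_turn_mm': array([190.2,   4.9, 313. ])}
```

View pics/scene1.png

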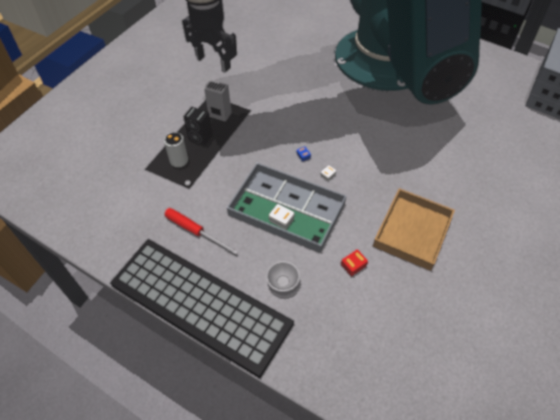

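The three modules stand upright on the mat at scene1 (176,150), (196,125) and (219,102), and the bays are empty. The battery is at (281,215), white and clear to reach.

```bash
python3 -m crank '[{"x":0,"y":0,"z":0,"rx":0,"ry":-4.7,"rz":0,"grip":0.07},{"x":0.01,"y":0,"z":0.015,"rx":0,"ry":0,"rz":0,"grip":0.07},{"x":0.02,"y":0,"z":0.03,"rx":0,"ry":0,"rz":0,"grip":0.07},{"x":0.02,"y":0,"z":0.03,"rx":0,"ry":0,"rz":0,"grip":0.07},{"x":0.02,"y":0,"z":0.03,"rx":0,"ry":0,"rz":0,"grip":0.07},{"x":0.02,"y":0,"z":0.03,"rx":0,"ry":0,"rz":0,"grip":0.07},{"x":0.02,"y":0,"z":0.03,"rx":0,"ry":0,"rz":0,"grip":0.07},{"x":0.02,"y":0,"z":0.03,"rx":0,"ry":0,"rz":0,"grip":0.07},{"x":0.02,"y":0,"z":0.03,"rx":0,"ry":0,"rz":0,"grip":0.07},{"x":0.02,"y":0,"z":0.03,"rx":0,"ry":0,"rz":0,"grip":0.07}]'
python3 -m crank '[{"x":0.02,"y":0,"z":0.03,"rx":0,"ry":0,"rz":0,"grip":0.07},{"x":0.011,"y":0.01,"z":0.021,"rx":0,"ry":0,"rz":0,"grip":0.07},{"x":0,"y":0.03,"z":0,"rx":0,"ry":0,"rz":0,"grip":0.07},{"x":0,"y":0.03,"z":0,"rx":0,"ry":0,"rz":0,"grip":0.07},{"x":0,"y":0.02,"z":0,"rx":0,"ry":0,"rz":0,"grip":0.07},{"x":0,"y":0.01,"z":0,"rx":0,"ry":0,"rz":0,"grip":0.07},{"x":0,"y":0,"z":0,"rx":0,"ry":0,"rz":0,"grip":0.07},{"x":0,"y":0,"z":0,"rx":0,"ry":0,"rz":0,"grip":0.07},{"x":0,"y":0,"z":0,"rx":0,"ry":0,"rz":0,"grip":0.07}]'
python3 -c "
from h import *
print(togo(.6315,.0375,.010,90))
rgb,d=vision.capture('scene'); save('batgrip',cv2.resize(rgb[150:270,200:380],None,fx=4,fy=4))"
```

```text
time_s: 18.25
position: [0.6031, -0.0129, 0.1549]
eef_rot: [0.707, -0.005, 0.005, -0.707]
force: [0.6, -0.8, 1.1]
opening: 0.0699
time_s: 19.0
position: [0.6346, 0.0359, 0.0563]
eef_rot: [0.707, -0.003, 0.004, -0.707]
force: [-0.5, 0.1, 0.2]
opening: 0.07
{'shift_mm': array([-3.2, 46.3,  1.6]), 'heading': np.float64(89.41), 'down': array([ 0.002, -0.   , -1.   ]), 't': 19.0, 'pos': array([0.6346, 0.0359, 0.0563]), 'q6': np.float64(-0.06), 'open': 0.07, 'ry': np.float64(-0.59), 'shift_after_turn_mm': array([-3.2, 46.3,  1.6])}
```

View pics/batgrip.png

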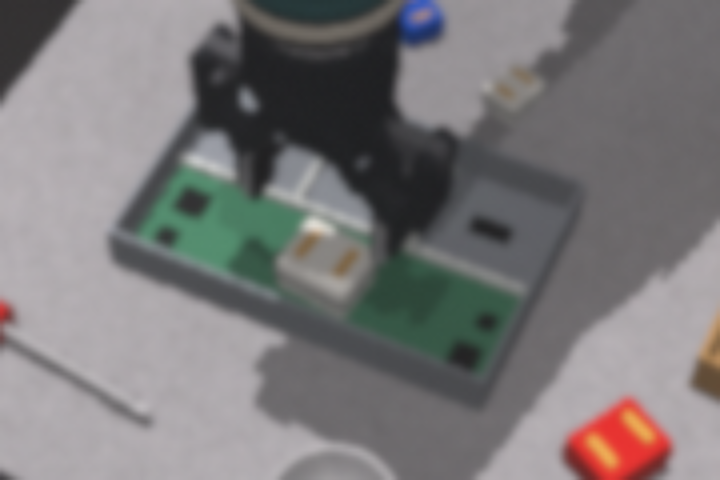

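The fingers straddle the white battery at crop (325,265), with room on both sides.

```bash
python3 -m crank '[{"x":-0.003,"y":0.015,"z":0.0015,"rx":0,"ry":-0.6,"rz":0,"grip":0.07},{"x":0,"y":0.02,"z":0,"rx":0,"ry":0,"rz":0,"grip":0.07},{"x":0,"y":0.011,"z":0,"rx":0,"ry":0,"rz":0,"grip":0.07},{"x":0,"y":0.004,"z":0,"rx":0,"ry":0,"rz":0,"grip":0.07},{"x":0,"y":0,"z":0,"rx":0,"ry":0,"rz":0,"grip":0.07},{"x":0,"y":0,"z":0,"rx":0,"ry":0,"rz":0,"grip":0.07},{"x":0,"y":0,"z":0,"rx":0,"ry":0,"rz":0,"grip":0.07}]'
python3 -m crank '[{"x":0,"y":0,"z":0,"rx":0,"ry":0,"rz":0,"grip":0.03},{"x":0,"y":0,"z":0,"rx":0,"ry":0,"rz":0,"grip":0.03},{"x":0,"y":0,"z":0,"rx":0,"ry":0,"rz":0,"grip":0.03},{"x":0,"y":0,"z":0,"rx":0,"ry":0,"rz":0,"grip":0.03},{"x":0,"y":0,"z":0,"rx":0,"ry":0,"rz":0,"grip":0.03},{"x":0,"y":0,"z":0,"rx":0,"ry":0,"rz":0,"grip":0.03}]'
python3 -c "
from h import *
print(togo(.512,.295,.09,93.3))"
```

```text
time_s: 19.63
position: [0.6314, 0.0375, 0.0058]
eef_rot: [0.707, 0.001, -0.0, -0.707]
force: [-0.1, -0.6, 0.5]
opening: 0.0701
time_s: 20.13
position: [0.6311, 0.0375, 0.0057]
eef_rot: [0.707, 0.001, -0.0, -0.707]
force: [-1.4, -0.9, 9.7]
opening: 0.0431
{'shift_mm': array([-118.6,  -84.5,  257.6]), 'heading': np.float64(90.09), 'down': array([ 0.001, -0.   , -1.   ]), 't': 20.1333, 'pos': array([0.6311, 0.0375, 0.0057]), 'q6': np.float64(-0.07), 'open': 0.0431, 'ry': np.float64(-3.21), 'shift_after_turn_mm': array([-104. ,  -84.5,  263.9])}
```

```bash
python3 -m crank '[{"x":0,"y":-0.01,"z":0,"rx":0,"ry":0,"rz":0,"grip":0.03},{"x":0,"y":-0.025,"z":0,"rx":0,"ry":0,"rz":0,"grip":0.03},{"x":0,"y":-0.03,"z":0,"rx":0,"ry":0,"rz":0,"grip":0.03},{"x":-0.007,"y":-0.019,"z":0.015,"rx":0,"ry":0,"rz":0,"grip":0.03},{"x":-0.013,"y":0,"z":0.028,"rx":0,"ry":0,"rz":0,"grip":0.03},{"x":-0.015,"y":0,"z":0.033,"rx":0,"ry":0,"rz":0,"grip":0.03},{"x":-0.015,"y":0,"z":0.033,"rx":0,"ry":0,"rz":0,"grip":0.03},{"x":-0.015,"y":0,"z":0.033,"rx":0,"ry":0,"rz":0,"grip":0.03},{"x":-0.015,"y":0,"z":0.033,"rx":0,"ry":0,"rz":0,"grip":0.03},{"x":-0.015,"y":0,"z":0.033,"rx":0,"ry":0,"rz":0,"grip":0.03}]'
python3 -m crank '[{"x":-0.015,"y":0,"z":0.028,"rx":0,"ry":0,"rz":0,"grip":0.03},{"x":-0.009,"y":0,"z":0.0215,"rx":0,"ry":0,"rz":0,"grip":0.03},{"x":0,"y":0.01,"z":0,"rx":0,"ry":0,"rz":0,"grip":0.03},{"x":0,"y":0.025,"z":0,"rx":0,"ry":0,"rz":0,"grip":0.03},{"x":0,"y":0.025,"z":0,"rx":0,"ry":0,"rz":0,"grip":0.03},{"x":0,"y":0.013,"z":0,"rx":0,"ry":0,"rz":0,"grip":0.03},{"x":0,"y":0.005,"z":0,"rx":0,"ry":0,"rz":0,"grip":0.03},{"x":0,"y":0,"z":0,"rx":0,"ry":0,"rz":0,"grip":0.03},{"x":0,"y":0,"z":0,"rx":0,"ry":0,"rz":0,"grip":0.03},{"x":0,"y":0,"z":0,"rx":0,"ry":0,"rz":0,"grip":0.03}]'
python3 -c "
from h import *
print(togo(.512,.295,.007,93.3))"
```

```text
time_s: 20.97
position: [0.5344, 0.2469, 0.0895]
eef_rot: [-0.707, -0.001, 0.0, 0.707]
force: [1.3, 0.9, -2.3]
opening: 0.0429
time_s: 21.8
position: [0.512, 0.2951, 0.012]
eef_rot: [-0.707, -0.001, -0.0, 0.707]
force: [-0.3, -0.2, -2.7]
opening: 0.0429
{'shift_mm': array([-0.1,  5. , -0.1]), 'heading': np.float64(90.08), 'down': array([ 0.002,  0.001, -1.   ]), 't': 21.8, 'pos': array([0.512 , 0.2951, 0.012 ]), 'q6': np.float64(0.38), 'open': 0.0429, 'ry': np.float64(-3.22), 'shift_after_turn_mm': array([-0.1,  5. , -0.1])}
```

```bash
python3 -m crank '[{"x":0,"y":0.003,"z":0,"rx":0,"ry":0,"rz":0,"grip":0.03},{"x":0,"y":0.0015,"z":0,"rx":0,"ry":0,"rz":0,"grip":0.03},{"x":0,"y":0,"z":0,"rx":0,"ry":0,"rz":0,"grip":0.03},{"x":0,"y":0,"z":0,"rx":0,"ry":0,"rz":0,"grip":0.03}]'
python3 -m crank '[{"x":0,"y":0,"z":0,"rx":0,"ry":0,"rz":0,"grip":0.065},{"x":0,"y":0,"z":0,"rx":0,"ry":0,"rz":0,"grip":0.065},{"x":0,"y":0,"z":0,"rx":0,"ry":0,"rz":0,"grip":0.065},{"x":0,"y":-0.01,"z":0,"rx":0,"ry":0,"rz":0,"grip":0.065},{"x":0,"y":-0.03,"z":0,"rx":0,"ry":0,"rz":0,"grip":0.065},{"x":0,"y":-0.04,"z":0,"rx":0,"ry":0,"rz":0,"grip":0.07},{"x":0,"y":-0.04,"z":0,"rx":0,"ry":0,"rz":0,"grip":0.075},{"x":0,"y":-0.035,"z":0,"rx":0,"ry":0,"rz":0,"grip":0.075},{"x":0,"y":0,"z":0,"rx":0,"ry":7,"rz":0,"grip":0.075},{"x":0,"y":0,"z":0,"rx":0,"ry":7,"rz":0,"grip":0.075}]'
python3 -m crank '[{"x":0,"y":0,"z":0,"rx":0,"ry":7,"rz":0,"grip":0.075},{"x":0,"y":0,"z":0,"rx":0,"ry":7,"rz":0,"grip":0.075},{"x":0,"y":0,"z":0,"rx":0,"ry":7,"rz":0,"grip":0.075},{"x":0,"y":0,"z":0,"rx":0,"ry":7,"rz":0,"grip":0.075},{"x":0,"y":0,"z":0,"rx":0,"ry":7,"rz":0,"grip":0.075},{"x":0,"y":0,"z":0,"rx":0,"ry":7,"rz":0,"grip":0.075},{"x":0,"y":0,"z":0,"rx":0,"ry":7,"rz":0,"grip":0.075},{"x":0,"y":0,"z":0,"rx":0,"ry":7,"rz":0,"grip":0.075},{"x":0,"y":0,"z":0,"rx":0,"ry":7,"rz":0,"grip":0.075},{"x":0,"y":0,"z":0,"rx":0,"ry":5.3,"rz":0,"grip":0.075}]'
python3 - <<'E'
from h import *
print(togo(.4305,-.2683,.0462,7.8))
for cam in("top","scene"):
    rgb,d=vision.capture(cam); P=cloud(cam,d); save(cam+"2",rgb); x,y,h=np.moveaxis(P,-1,0)
    m=(x>.46)&(x<.56)&(y>.245)&(y<.345)&(h>.015)&(h<.045)&(rgb.min(-1)>110); print(cam,rect(P[m]) if m.sum()>9 else '',m.sum())
    m=(h>.085)&(h<.11)&(abs(y+.265)<.05)&(x>.38)&(x<.48);print('pow',rect(P[m]))
E
```

```text
time_s: 22.13
position: [0.5117, 0.295, 0.0068]
eef_rot: [-0.707, -0.001, 0.0, 0.707]
force: [0.6, -0.6, 3.6]
opening: 0.0428
time_s: 22.97
position: [0.5123, 0.2954, 0.1645]
eef_rot: [-0.701, 0.086, -0.089, 0.702]
force: [-0.6, -0.2, -0.9]
opening: 0.0749
time_s: 23.8
position: [0.5112, 0.2949, 0.162]
eef_rot: [-0.531, 0.467, -0.467, 0.531]
force: [0.3, 0.4, 0.8]
opening: 0.075
{'shift_mm': array([ 548.1,  115.8, -152.8]), 'heading': np.float64(7.42), 'down': array([ 0.,  0., -1.]), 't': 23.8, 'pos': array([0.5112, 0.2949, 0.162 ]), 'q6': np.float64(1.83), 'open': 0.075, 'ry': np.float64(-0.38), 'shift_after_turn_mm': array([ 547. ,  115.8, -156.4])}
top (array([511.1, 295.1]), array([43.6, 35.2]), 87.9) 369
pow (array([ 429.4, -268.2]), array([37.9, 51.2]), 6.2)
scene (array([512.9, 295.6]), array([38.3, 44.1]), 2.7) 264
pow (array([ 432.4, -269. ]), array([38.9, 53.6]), 8.1)
```

View pics/scene2.png

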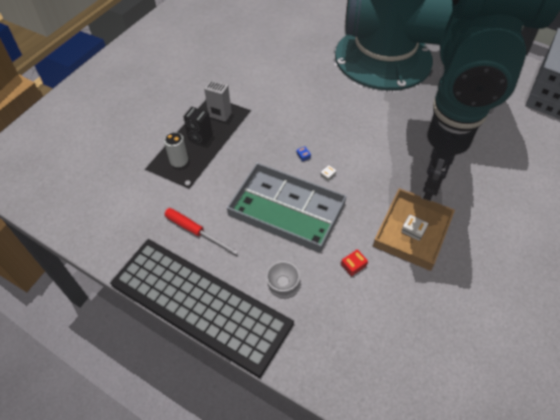

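The battery lies flat in the tray at scene2 (415,226), brass strips up. Next is the power module.

```bash
python3 -m crank '[{"x":0.027,"y":0,"z":-0.011,"rx":0,"ry":0,"rz":0,"grip":0.075},{"x":0.038,"y":0,"z":-0.011,"rx":0,"ry":0,"rz":0,"grip":0.075},{"x":0.038,"y":0,"z":-0.011,"rx":0,"ry":0,"rz":0,"grip":0.075},{"x":0.038,"y":0,"z":-0.011,"rx":0,"ry":0,"rz":0,"grip":0.075},{"x":0.038,"y":0,"z":-0.011,"rx":0,"ry":0,"rz":0,"grip":0.075},{"x":0.038,"y":0,"z":-0.011,"rx":0,"ry":0,"rz":0,"grip":0.075},{"x":0.038,"y":0,"z":-0.011,"rx":0,"ry":0,"rz":0,"grip":0.075},{"x":0.038,"y":0,"z":-0.011,"rx":0,"ry":0,"rz":0,"grip":0.075},{"x":0.038,"y":0,"z":-0.011,"rx":0,"ry":0,"rz":0,"grip":0.075},{"x":0.038,"y":0,"z":-0.011,"rx":0,"ry":0,"rz":0,"grip":0.075}]'
python3 -m crank '[{"x":0.038,"y":0,"z":-0.011,"rx":0,"ry":0,"rz":0,"grip":0.075},{"x":0.038,"y":0,"z":-0.011,"rx":0,"ry":0,"rz":0,"grip":0.075},{"x":0.038,"y":0,"z":-0.011,"rx":0,"ry":0,"rz":0,"grip":0.075},{"x":0.038,"y":0,"z":-0.01,"rx":0,"ry":0,"rz":0,"grip":0.075},{"x":0.026,"y":0,"z":0,"rx":0,"ry":0,"rz":0,"grip":0.075},{"x":0,"y":0,"z":0,"rx":0,"ry":-0.3,"rz":0,"grip":0.075},{"x":0,"y":0,"z":0,"rx":0,"ry":0,"rz":0,"grip":0.075},{"x":0,"y":0,"z":0,"rx":0,"ry":0,"rz":0,"grip":0.075}]'
python3 -c "
from h import *
print(togo(.4305,-.2683,.0462,7.8))"
```

```text
time_s: 24.73
position: [0.4516, -0.0874, 0.1619]
eef_rot: [-0.534, 0.463, -0.464, 0.534]
force: [1.3, 0.1, -0.4]
opening: 0.075
time_s: 25.4
position: [0.4337, -0.2673, 0.1614]
eef_rot: [-0.534, 0.463, -0.463, 0.535]
force: [0.9, 0.7, -0.1]
opening: 0.0753
{'shift_mm': array([  0.6, 115.2,  -3.3]), 'heading': np.float64(8.2), 'down': array([-0.,  0., -1.]), 't': 25.4, 'pos': array([ 0.4337, -0.2673,  0.1614]), 'q6': np.float64(0.72), 'open': 0.0753, 'ry': np.float64(0.4), 'shift_after_turn_mm': array([  0.6, 115.2,  -3.3])}
```

```bash
python3 -m crank '[{"x":0.0005,"y":0.025,"z":-0.003,"rx":0,"ry":0.4,"rz":0,"grip":0.075},{"x":0,"y":0.035,"z":0,"rx":0,"ry":0,"rz":0,"grip":0.075},{"x":0,"y":0.035,"z":0,"rx":0,"ry":0,"rz":0,"grip":0.075},{"x":0,"y":0.015,"z":0,"rx":0,"ry":0,"rz":0,"grip":0.075},{"x":0,"y":0.005,"z":0,"rx":0,"ry":0,"rz":0,"grip":0.075},{"x":0,"y":0,"z":0,"rx":0,"ry":0,"rz":0,"grip":0.075},{"x":0,"y":0,"z":0,"rx":0,"ry":0,"rz":0,"grip":0.075}]'
python3 -m crank '[{"x":0,"y":0,"z":0,"rx":0,"ry":0,"rz":0,"grip":0.025},{"x":0,"y":0,"z":0,"rx":0,"ry":0,"rz":0,"grip":0.025},{"x":0,"y":0,"z":0,"rx":0,"ry":0,"rz":0,"grip":0.025},{"x":0,"y":0,"z":0,"rx":0,"ry":0,"rz":0,"grip":0.025},{"x":0,"y":0,"z":0,"rx":0,"ry":0,"rz":0,"grip":0.025},{"x":0,"y":0,"z":0,"rx":0,"ry":0,"rz":0,"grip":0.025},{"x":0,"y":0,"z":0,"rx":0,"ry":0,"rz":0,"grip":0.025}]'
python3 -c "
from h import *
print(togo(.5573,.0988,.13,5))"
```

```text
time_s: 25.98
position: [0.4315, -0.2684, 0.0474]
eef_rot: [-0.533, 0.465, -0.465, 0.533]
force: [0.6, -0.2, -0.4]
opening: 0.0752
time_s: 26.57
position: [0.4312, -0.269, 0.0472]
eef_rot: [0.532, -0.465, 0.466, -0.532]
force: [-2.7, 1.0, 9.7]
opening: 0.0352
{'shift_mm': array([-347.6,  -83.1,  174.3]), 'heading': np.float64(7.69), 'down': array([ 0.001, -0.001, -1.   ]), 't': 26.5667, 'pos': array([ 0.4312, -0.269 ,  0.0472]), 'q6': np.float64(0.72), 'open': 0.0352, 'ry': np.float64(2.69), 'shift_after_turn_mm': array([-355.3,  -83.1,  157.8])}
```

```bash
python3 -m crank '[{"x":0,"y":-0.01,"z":0,"rx":0,"ry":0,"rz":0,"grip":0.025},{"x":0,"y":-0.025,"z":0,"rx":0,"ry":0,"rz":0,"grip":0.025},{"x":0,"y":-0.03,"z":0,"rx":0,"ry":0,"rz":0,"grip":0.025},{"x":-0.012,"y":-0.018,"z":0,"rx":0,"ry":0,"rz":0,"grip":0.025},{"x":-0.025,"y":0,"z":0.01,"rx":0,"ry":0,"rz":0,"grip":0.025},{"x":-0.03,"y":0,"z":0.015,"rx":0,"ry":0,"rz":0,"grip":0.025},{"x":-0.03,"y":0,"z":0.018,"rx":0,"ry":0,"rz":0,"grip":0.025},{"x":-0.03,"y":0,"z":0.018,"rx":0,"ry":0,"rz":0,"grip":0.025},{"x":-0.03,"y":0,"z":0.018,"rx":0,"ry":0,"rz":0,"grip":0.025},{"x":-0.03,"y":0,"z":0.018,"rx":0,"ry":0,"rz":0,"grip":0.025}]'
python3 -m crank '[{"x":-0.03,"y":0,"z":0.018,"rx":0,"ry":0,"rz":0,"grip":0.025},{"x":-0.03,"y":0,"z":0.018,"rx":0,"ry":0,"rz":0,"grip":0.025},{"x":-0.03,"y":0,"z":0.018,"rx":0,"ry":0,"rz":0,"grip":0.025},{"x":-0.03,"y":0,"z":0.015,"rx":0,"ry":0,"rz":0,"grip":0.025},{"x":-0.025,"y":0,"z":0.008,"rx":0,"ry":0,"rz":0,"grip":0.025},{"x":-0.015,"y":0,"z":0,"rx":0,"ry":0,"rz":0,"grip":0.025},{"x":0,"y":0,"z":0,"rx":0,"ry":0,"rz":0,"grip":0.025},{"x":0,"y":0,"z":0,"rx":0,"ry":0,"rz":0,"grip":0.025},{"x":0,"y":0,"z":0,"rx":0,"ry":0,"rz":0,"grip":0.025}]'
python3 -c "
from h import *
print(togo(.557,.0983,.0482,7.7))"
```

```text
time_s: 27.4
position: [0.5021, -0.0687, 0.1294]
eef_rot: [0.532, -0.465, 0.465, -0.532]
force: [1.2, 0.1, -4.9]
opening: 0.0352
time_s: 28.15
position: [0.5567, 0.098, 0.1292]
eef_rot: [0.533, -0.465, 0.465, -0.532]
force: [-0.0, -0.5, -5.8]
opening: 0.035
{'shift_mm': array([-0.3, 81. ,  0.4]), 'heading': np.float64(7.69), 'down': array([-0., -0., -1.]), 't': 28.15, 'pos': array([0.5567, 0.098 , 0.1292]), 'q6': np.float64(1.47), 'open': 0.035, 'ry': np.float64(-0.01), 'shift_after_turn_mm': array([-0.3, 81. ,  0.4])}
```

```bash
python3 -m crank '[{"x":0,"y":0.015,"z":0,"rx":0,"ry":0,"rz":0,"grip":0.025},{"x":0,"y":0.025,"z":0,"rx":0,"ry":0,"rz":0,"grip":0.025},{"x":0,"y":0.02,"z":0,"rx":0,"ry":0,"rz":0,"grip":0.025},{"x":0,"y":0.012,"z":0,"rx":0,"ry":0,"rz":0,"grip":0.025},{"x":0,"y":0.006,"z":0,"rx":0,"ry":0,"rz":0,"grip":0.025},{"x":0,"y":0.003,"z":0,"rx":0,"ry":0,"rz":0,"grip":0.025},{"x":0,"y":0.001,"z":0,"rx":0,"ry":0,"rz":0,"grip":0.025},{"x":0,"y":0,"z":0,"rx":0,"ry":0,"rz":0,"grip":0.025},{"x":0,"y":0,"z":0,"rx":0,"ry":0,"rz":0,"grip":0.025}]'
python3 -c "
from h import *
print(togo(.557,.0983,.0482,7.7))"
```

```text
time_s: 28.9
position: [0.5574, 0.098, 0.0482]
eef_rot: [-0.532, 0.465, -0.466, 0.533]
force: [-3.5, -2.1, 1.8]
opening: 0.0355
{'shift_mm': array([-0.4,  0. , -0.4]), 'heading': np.float64(7.65), 'down': array([ 0.001, -0.   , -1.   ]), 't': 28.9, 'pos': array([0.5574, 0.098 , 0.0482]), 'q6': np.float64(1.47), 'open': 0.0355, 'ry': np.float64(-0.05), 'shift_after_turn_mm': array([-0.4,  0. , -0.4])}
```

In contact (the downward load is gone), so I'll release and go for the fan module.

```bash
python3 -m crank '[{"x":0,"y":0.0005,"z":0,"rx":0,"ry":0,"rz":0,"grip":0.025},{"x":0,"y":0,"z":0,"rx":0,"ry":0,"rz":0,"grip":0.065},{"x":0,"y":0,"z":0,"rx":0,"ry":0,"rz":0,"grip":0.065},{"x":0,"y":0,"z":0,"rx":0,"ry":0,"rz":0,"grip":0.065},{"x":0,"y":-0.01,"z":0,"rx":0,"ry":0,"rz":0,"grip":0.065},{"x":0,"y":-0.03,"z":0,"rx":0,"ry":0,"rz":0,"grip":0.065},{"x":0,"y":-0.04,"z":0,"rx":0,"ry":0,"rz":0,"grip":0.075},{"x":0,"y":-0.03,"z":0,"rx":0,"ry":2.7,"rz":0,"grip":0.075},{"x":0.02,"y":0,"z":-0.007,"rx":0,"ry":0,"rz":0,"grip":0.075},{"x":0.036,"y":0,"z":-0.007,"rx":0,"ry":0,"rz":0,"grip":0.075}]'
python3 -m crank '[{"x":0.036,"y":0,"z":-0.007,"rx":0,"ry":0,"rz":0,"grip":0.075},{"x":0.036,"y":0,"z":-0.007,"rx":0,"ry":0,"rz":0,"grip":0.075},{"x":0.036,"y":0,"z":-0.007,"rx":0,"ry":0,"rz":0,"grip":0.075},{"x":0.036,"y":0,"z":-0.007,"rx":0,"ry":0,"rz":0,"grip":0.075},{"x":0.036,"y":0,"z":-0.007,"rx":0,"ry":0,"rz":0,"grip":0.075},{"x":0.036,"y":0,"z":-0.007,"rx":0,"ry":0,"rz":0,"grip":0.075},{"x":0.036,"y":0,"z":-0.007,"rx":0,"ry":0,"rz":0,"grip":0.075},{"x":0.032,"y":0,"z":-0.004,"rx":0,"ry":0,"rz":0,"grip":0.075},{"x":0.018,"y":0,"z":0,"rx":0,"ry":0,"rz":0,"grip":0.075},{"x":0,"y":0,"z":0,"rx":0,"ry":0,"rz":0,"grip":0.075}]'
python3 -m crank '[{"x":0,"y":0,"z":0,"rx":0,"ry":0,"rz":0,"grip":0.075},{"x":0,"y":0,"z":0,"rx":0,"ry":0,"rz":0,"grip":0.075}]'
python3 -c "
from h import *
print(togo(.521,-.2644,.0462,5))"
```

```text
time_s: 29.73
position: [0.5489, 0.0429, 0.1595]
eef_rot: [-0.521, 0.476, -0.478, 0.523]
force: [1.0, -0.9, -1.4]
opening: 0.075
time_s: 30.57
position: [0.5216, -0.2673, 0.1572]
eef_rot: [0.521, -0.478, 0.479, -0.52]
force: [-0.4, 0.3, -1.4]
opening: 0.0749
time_s: 30.73
position: [0.5215, -0.2631, 0.157]
eef_rot: [-0.521, 0.478, -0.478, 0.522]
force: [0.2, -0.5, 0.9]
opening: 0.075
{'shift_mm': array([  1.3, 110.8,  -0.6]), 'heading': np.float64(5.02), 'down': array([-0.,  0., -1.]), 't': 30.7333, 'pos': array([ 0.5215, -0.2631,  0.157 ]), 'q6': np.float64(0.88), 'open': 0.075, 'ry': np.float64(0.02), 'shift_after_turn_mm': array([  1.3, 110.8,  -0.6])}
```

```bash
python3 -m crank '[{"x":0.001,"y":0.025,"z":-0.0005,"rx":0,"ry":0,"rz":0,"grip":0.075},{"x":0,"y":0.035,"z":0,"rx":0,"ry":0,"rz":0,"grip":0.075},{"x":0,"y":0.032,"z":0,"rx":0,"ry":0,"rz":0,"grip":0.075},{"x":0,"y":0.014,"z":0,"rx":0,"ry":0,"rz":0,"grip":0.075},{"x":0,"y":0.005,"z":0,"rx":0,"ry":0,"rz":0,"grip":0.075},{"x":0,"y":0,"z":0,"rx":0,"ry":0,"rz":0,"grip":0.075},{"x":0,"y":0,"z":0,"rx":0,"ry":0,"rz":0,"grip":0.075}]'
python3 -m crank '[{"x":0,"y":0,"z":0,"rx":0,"ry":0,"rz":0,"grip":0.03},{"x":0,"y":0,"z":0,"rx":0,"ry":0,"rz":0,"grip":0.03},{"x":0,"y":0,"z":0,"rx":0,"ry":0,"rz":0,"grip":0.03},{"x":0,"y":0,"z":0,"rx":0,"ry":0,"rz":0,"grip":0.03},{"x":0,"y":0,"z":0,"rx":0,"ry":0,"rz":0,"grip":0.03},{"x":0,"y":0,"z":0,"rx":0,"ry":0,"rz":0,"grip":0.03},{"x":0,"y":0,"z":0,"rx":0,"ry":0,"rz":0,"grip":0.03}]'
python3 -c "
from h import *
print(togo(.562,.029,.13,5))"
```

```text
time_s: 31.32
position: [0.5216, -0.2646, 0.0469]
eef_rot: [-0.521, 0.477, -0.478, 0.522]
force: [-0.6, 0.2, 0.7]
opening: 0.0751
time_s: 31.9
position: [0.5214, -0.2653, 0.0469]
eef_rot: [-0.521, 0.477, -0.478, 0.521]
force: [-1.2, 2.0, 7.8]
opening: 0.0393
{'shift_mm': array([-289.6,  -83.3,   66.1]), 'heading': np.float64(4.99), 'down': array([ 0.001, -0.001, -1.   ]), 't': 31.9, 'pos': array([ 0.5214, -0.2653,  0.0469]), 'q6': np.float64(0.87), 'open': 0.0393, 'ry': np.float64(-0.01), 'shift_after_turn_mm': array([-289.6,  -83.3,   66.2])}
```

```bash
python3 -m crank '[{"x":0,"y":-0.01,"z":0,"rx":0,"ry":0,"rz":0,"grip":0.03},{"x":0,"y":-0.025,"z":0,"rx":0,"ry":0,"rz":0,"grip":0.03},{"x":0,"y":-0.03,"z":0,"rx":0,"ry":0,"rz":0,"grip":0.03},{"x":-0.015,"y":-0.018,"z":0,"rx":0,"ry":0,"rz":0,"grip":0.03},{"x":-0.03,"y":0,"z":0,"rx":0,"ry":0,"rz":0,"grip":0.03},{"x":-0.035,"y":0,"z":0.006,"rx":0,"ry":0,"rz":0,"grip":0.03},{"x":-0.035,"y":0,"z":0.012,"rx":0,"ry":0,"rz":0,"grip":0.03},{"x":-0.035,"y":0,"z":0.012,"rx":0,"ry":0,"rz":0,"grip":0.03},{"x":-0.035,"y":0,"z":0.012,"rx":0,"ry":0,"rz":0,"grip":0.03},{"x":-0.035,"y":0,"z":0.012,"rx":0,"ry":0,"rz":0,"grip":0.03}]'
python3 -m crank '[{"x":-0.033,"y":0,"z":0.012,"rx":0,"ry":0,"rz":0,"grip":0.03},{"x":-0.023,"y":0,"z":0,"rx":0,"ry":0,"rz":0,"grip":0.03},{"x":-0.0135,"y":0,"z":0,"rx":0,"ry":0,"rz":0,"grip":0.03},{"x":0,"y":0,"z":0,"rx":0,"ry":0,"rz":0,"grip":0.03},{"x":0,"y":0,"z":0,"rx":0,"ry":0,"rz":0,"grip":0.03},{"x":0,"y":0,"z":0,"rx":0,"ry":0,"rz":0,"grip":0.03}]'
python3 -c "
from h import *
print(togo(.562,.029,.0479,5))"
```

```text
time_s: 32.73
position: [0.5557, -0.0395, 0.1297]
eef_rot: [-0.521, 0.478, -0.478, 0.521]
force: [0.5, 0.0, -1.1]
opening: 0.0393
time_s: 33.23
position: [0.5615, 0.0282, 0.1291]
eef_rot: [0.521, -0.478, 0.478, -0.521]
force: [-0.0, -0.7, -1.9]
opening: 0.0395
{'shift_mm': array([-0.8, 81.2,  0.5]), 'heading': np.float64(4.95), 'down': array([ 0., -0., -1.]), 't': 33.2333, 'pos': array([0.5615, 0.0282, 0.1291]), 'q6': np.float64(1.39), 'open': 0.0395, 'ry': np.float64(-0.05), 'shift_after_turn_mm': array([-0.8, 81.2,  0.5])}
```

```bash
python3 -m crank '[{"x":0,"y":0.015,"z":0,"rx":0,"ry":0,"rz":0,"grip":0.03},{"x":0,"y":0.025,"z":0,"rx":0,"ry":0,"rz":0,"grip":0.03},{"x":0,"y":0.02,"z":0,"rx":0,"ry":0,"rz":0,"grip":0.03},{"x":0,"y":0.012,"z":0,"rx":0,"ry":0,"rz":0,"grip":0.03},{"x":0,"y":0.006,"z":0,"rx":0,"ry":0,"rz":0,"grip":0.03},{"x":0,"y":0.003,"z":0,"rx":0,"ry":0,"rz":0,"grip":0.03},{"x":0,"y":0.001,"z":0,"rx":0,"ry":0,"rz":0,"grip":0.03},{"x":0,"y":0,"z":0,"rx":0,"ry":0,"rz":0,"grip":0.03},{"x":0,"y":0,"z":0,"rx":0,"ry":0,"rz":0,"grip":0.03}]'
python3 -c "
from h import *
print(togo(.562,.029,.0479,5))
rgb,d=vision.capture('scene'); save('fanplace',cv2.resize(rgb[120:260,180:420],None,fx=3,fy=3))"
```

```text
time_s: 33.98
position: [0.5616, 0.0282, 0.0479]
eef_rot: [0.521, -0.478, 0.478, -0.521]
force: [-5.2, -3.1, 7.6]
opening: 0.0392
{'shift_mm': array([-0.8, -0. ,  0.5]), 'heading': np.float64(4.93), 'down': array([ 0.001, -0.001, -1.   ]), 't': 33.9833, 'pos': array([0.5616, 0.0282, 0.0479]), 'q6': np.float64(1.39), 'open': 0.0392, 'ry': np.float64(-0.07), 'shift_after_turn_mm': array([-0.8, -0. ,  0.5])}
```

View pics/fanplace.png

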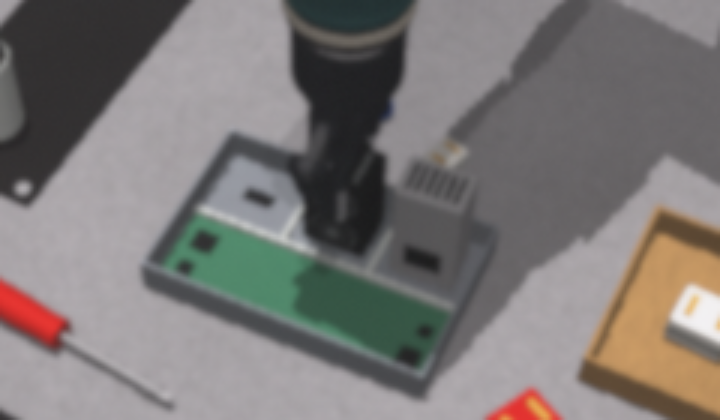

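The fan is down in the middle bay and the power module stands upright at (435,215). I'll release the fan and fetch the can.

```bash
python3 -m crank '[{"x":0,"y":0,"z":0,"rx":0,"ry":0,"rz":0,"grip":0.065},{"x":0,"y":0,"z":0,"rx":0,"ry":0,"rz":0,"grip":0.065},{"x":0,"y":0,"z":0,"rx":0,"ry":0,"rz":0,"grip":0.065},{"x":0,"y":-0.01,"z":0,"rx":0,"ry":0,"rz":0,"grip":0.065},{"x":0,"y":-0.03,"z":0,"rx":0,"ry":0,"rz":0,"grip":0.065},{"x":0,"y":-0.035,"z":0,"rx":0,"ry":0,"rz":0,"grip":0.075},{"x":0,"y":-0.03,"z":0,"rx":0,"ry":0,"rz":0,"grip":0.08},{"x":0.02,"y":0,"z":0,"rx":0,"ry":0,"rz":0,"grip":0.08},{"x":0.036,"y":0,"z":0.003,"rx":0,"ry":0,"rz":0,"grip":0.08},{"x":0.036,"y":0,"z":0.005,"rx":0,"ry":0,"rz":0,"grip":0.08}]'
python3 -m crank '[{"x":0.036,"y":0,"z":0.005,"rx":0,"ry":0,"rz":0,"grip":0.08},{"x":0.036,"y":0,"z":0.005,"rx":0,"ry":0,"rz":0,"grip":0.08},{"x":0.036,"y":0,"z":0.005,"rx":0,"ry":0,"rz":0,"grip":0.08},{"x":0.036,"y":0,"z":0,"rx":0,"ry":0,"rz":0,"grip":0.08},{"x":0.036,"y":0,"z":0,"rx":0,"ry":0,"rz":0,"grip":0.08},{"x":0.023,"y":0,"z":0,"rx":0,"ry":0,"rz":0,"grip":0.08},{"x":0,"y":0,"z":0,"rx":0,"ry":0,"rz":0,"grip":0.08},{"x":0,"y":0,"z":0,"rx":0,"ry":0,"rz":0,"grip":0.08},{"x":0,"y":0,"z":0,"rx":0,"ry":0,"rz":0,"grip":0.08}]'
python3 -c "
from h import *
print(togo(.611,-.264,.0478,5))"
```

```text
time_s: 34.87
position: [0.5777, -0.0624, 0.1535]
eef_rot: [-0.521, 0.477, -0.478, 0.522]
force: [0.7, 0.7, 0.8]
opening: 0.0798
time_s: 35.62
position: [0.61, -0.2624, 0.1522]
eef_rot: [-0.521, 0.478, -0.478, 0.521]
force: [-0.4, -0.1, -0.4]
opening: 0.08
{'shift_mm': array([  1.7, 104.4,   0.8]), 'heading': np.float64(4.99), 'down': array([ 0.,  0., -1.]), 't': 35.6167, 'pos': array([ 0.61  , -0.2624,  0.1522]), 'q6': np.float64(0.95), 'open': 0.08, 'ry': np.float64(-0.01), 'shift_after_turn_mm': array([  1.7, 104.4,   0.8])}
```

```bash
python3 -m crank '[{"x":0.0015,"y":0.025,"z":0.001,"rx":0,"ry":0,"rz":0,"grip":0.08},{"x":0,"y":0.035,"z":0,"rx":0,"ry":0,"rz":0,"grip":0.08},{"x":0,"y":0.025,"z":0,"rx":0,"ry":0,"rz":0,"grip":0.08},{"x":0,"y":0.014,"z":0,"rx":0,"ry":0,"rz":0,"grip":0.08},{"x":0,"y":0.005,"z":0,"rx":0,"ry":0,"rz":0,"grip":0.08},{"x":0,"y":0,"z":0,"rx":0,"ry":0,"rz":0,"grip":0.08},{"x":0,"y":0,"z":0,"rx":0,"ry":0,"rz":0,"grip":0.08}]'
python3 -m crank '[{"x":0,"y":0,"z":0,"rx":0,"ry":0,"rz":0,"grip":0.03},{"x":0,"y":0,"z":0,"rx":0,"ry":0,"rz":0,"grip":0.03},{"x":0,"y":0,"z":0,"rx":0,"ry":0,"rz":0,"grip":0.03},{"x":0,"y":0,"z":0,"rx":0,"ry":0,"rz":0,"grip":0.03},{"x":0,"y":0,"z":0,"rx":0,"ry":0,"rz":0,"grip":0.03},{"x":0,"y":0,"z":0,"rx":0,"ry":0,"rz":0,"grip":0.03},{"x":0,"y":0,"z":0,"rx":0,"ry":0,"rz":0,"grip":0.03}]'
python3 -c "
from h import *
print(togo(.569,-.0405,.13,5))"
```

```text
time_s: 36.2
position: [0.6117, -0.2637, 0.049]
eef_rot: [-0.521, 0.477, -0.478, 0.522]
force: [0.3, -0.2, 0.8]
opening: 0.0799
time_s: 36.78
position: [0.6116, -0.2645, 0.049]
eef_rot: [-0.521, 0.477, -0.478, 0.521]
force: [-3.0, 0.8, 8.6]
opening: 0.0425
{'shift_mm': array([-226.8,  -81.3,  -22.8]), 'heading': np.float64(4.98), 'down': array([ 0.001, -0.001, -1.   ]), 't': 36.7833, 'pos': array([ 0.6116, -0.2645,  0.049 ]), 'q6': np.float64(0.95), 'open': 0.0425, 'ry': np.float64(-0.02), 'shift_after_turn_mm': array([-226.8,  -81.3,  -22.8])}
```

```bash
python3 -m crank '[{"x":0,"y":-0.01,"z":0,"rx":0,"ry":0,"rz":0,"grip":0.03},{"x":0,"y":-0.025,"z":0,"rx":0,"ry":0,"rz":0,"grip":0.03},{"x":0,"y":-0.03,"z":0,"rx":0,"ry":0,"rz":0,"grip":0.03},{"x":-0.015,"y":-0.016,"z":-0.003,"rx":0,"ry":0,"rz":0,"grip":0.03},{"x":-0.03,"y":0,"z":-0.004,"rx":0,"ry":0,"rz":0,"grip":0.03},{"x":-0.035,"y":0,"z":-0.004,"rx":0,"ry":0,"rz":0,"grip":0.03},{"x":-0.035,"y":0,"z":-0.004,"rx":0,"ry":0,"rz":0,"grip":0.03},{"x":-0.035,"y":0,"z":-0.004,"rx":0,"ry":0,"rz":0,"grip":0.03},{"x":-0.033,"y":0,"z":-0.004,"rx":0,"ry":0,"rz":0,"grip":0.03},{"x":-0.027,"y":0,"z":0,"rx":0,"ry":0,"rz":0,"grip":0.03}]'
python3 -m crank '[{"x":-0.017,"y":0,"z":0,"rx":0,"ry":0,"rz":0,"grip":0.03},{"x":0,"y":0,"z":0,"rx":0,"ry":0,"rz":0,"grip":0.03},{"x":0,"y":0,"z":0,"rx":0,"ry":0,"rz":0,"grip":0.03},{"x":0,"y":0,"z":0,"rx":0,"ry":0,"rz":0,"grip":0.03}]'
python3 -c "
from h import *
print(togo(.569,-.0405,.05,5))"
```

```text
time_s: 37.62
position: [0.5685, -0.0544, 0.1295]
eef_rot: [-0.521, 0.478, -0.477, 0.522]
force: [1.7, 0.5, -1.3]
opening: 0.0427
time_s: 37.95
position: [0.5686, -0.0402, 0.1291]
eef_rot: [-0.521, 0.478, -0.478, 0.521]
force: [1.0, -0.7, -1.0]
opening: 0.0427
{'shift_mm': array([ 0.3, 79.1,  0.4]), 'heading': np.float64(5.0), 'down': array([ 0., -0., -1.]), 't': 37.95, 'pos': array([ 0.5686, -0.0402,  0.1291]), 'q6': np.float64(1.27), 'open': 0.0427, 'ry': np.float64(0.0), 'shift_after_turn_mm': array([ 0.3, 79.1,  0.4])}
```

```bash
python3 -m crank '[{"x":0,"y":0.015,"z":0,"rx":0,"ry":0,"rz":0,"grip":0.03},{"x":0,"y":0.025,"z":0,"rx":0,"ry":0,"rz":0,"grip":0.03},{"x":0,"y":0.02,"z":0,"rx":0,"ry":0,"rz":0,"grip":0.03},{"x":0,"y":0.01,"z":0,"rx":0,"ry":0,"rz":0,"grip":0.03},{"x":0,"y":0.006,"z":0,"rx":0,"ry":0,"rz":0,"grip":0.03},{"x":0,"y":0.003,"z":0,"rx":0,"ry":0,"rz":0,"grip":0.03},{"x":0,"y":0,"z":0,"rx":0,"ry":0,"rz":0,"grip":0.03},{"x":0,"y":0,"z":0,"rx":0,"ry":0,"rz":0,"grip":0.03}]'
python3 -c "
from h import *
print(togo(.569,-.0405,.05,5))"
```

```text
time_s: 38.62
position: [0.5691, -0.0404, 0.0506]
eef_rot: [-0.521, 0.477, -0.478, 0.521]
force: [0.1, -0.0, -1.6]
opening: 0.0421
{'shift_mm': array([ 0.1,  0.6, -0.1]), 'heading': np.float64(4.97), 'down': array([ 0.001, -0.   , -1.   ]), 't': 38.6167, 'pos': array([ 0.5691, -0.0404,  0.0506]), 'q6': np.float64(1.27), 'open': 0.0421, 'ry': np.float64(-0.03), 'shift_after_turn_mm': array([ 0.1,  0.6, -0.1])}
```

Lower the last millimetre, release, rise and move off over the mat side for the final look.

```bash
python3 -m crank '[{"x":0,"y":0.001,"z":0,"rx":0,"ry":0,"rz":0,"grip":0.03},{"x":0,"y":0.0005,"z":0,"rx":0,"ry":0,"rz":0,"grip":0.03},{"x":0,"y":0,"z":0,"rx":0,"ry":0,"rz":0,"grip":0.07},{"x":0,"y":0,"z":0,"rx":0,"ry":0,"rz":0,"grip":0.07},{"x":0,"y":0,"z":0,"rx":0,"ry":0,"rz":0,"grip":0.07},{"x":0,"y":-0.01,"z":0,"rx":0,"ry":0,"rz":0,"grip":0.07},{"x":0,"y":-0.03,"z":0,"rx":0,"ry":0,"rz":0,"grip":0.07},{"x":0,"y":-0.04,"z":0,"rx":0,"ry":0,"rz":0,"grip":0.07},{"x":0,"y":-0.04,"z":0,"rx":0,"ry":0,"rz":0,"grip":0.07},{"x":0.03,"y":0,"z":0,"rx":0,"ry":0,"rz":0,"grip":0.07}]'
python3 -m crank '[{"x":0.035,"y":0,"z":-0.01,"rx":0,"ry":0,"rz":0,"grip":0.07},{"x":0.035,"y":0,"z":-0.01,"rx":0,"ry":0,"rz":0,"grip":0.07},{"x":0.035,"y":0,"z":-0.01,"rx":0,"ry":0,"rz":0,"grip":0.07},{"x":0.035,"y":0,"z":-0.01,"rx":0,"ry":0,"rz":0,"grip":0.07},{"x":0.035,"y":0,"z":-0.01,"rx":0,"ry":0,"rz":0,"grip":0.07},{"x":0.025,"y":0,"z":0,"rx":0,"ry":0,"rz":0,"grip":0.07},{"x":0.01,"y":0,"z":0,"rx":0,"ry":0,"rz":0,"grip":0.07},{"x":0,"y":0,"z":0,"rx":0,"ry":0,"rz":0,"grip":0.07},{"x":0,"y":0,"z":0,"rx":0,"ry":0,"rz":0,"grip":0.07}]'
python3 - <<'E'
from h import *
for cam in("top","scene"):
    rgb,d=vision.capture(cam); P=cloud(cam,d); save(cam+"3",rgb); x,y,h=np.moveaxis(P,-1,0)
    for n,x0,x1,y0,y1,z0,z1 in(("cap",.5,.62,-.075,-.005,.07,.09),("fan",.5,.62,0,.065,.079,.09),("pow",.5,.62,.065,.14,.094,.11),("batt",.46,.56,.245,.345,.022,.045),("cup",.71,.8,.07,.16,.02,.04),("driver",.72,.78,-.2,0,.012,.04)):
        m=(x>x0)&(x<x1)&(y>y0)&(y<y1)&(h>z0)&(h<z1); print(cam,n,m.sum(),*rect(P[m]),np.median(P[m][:,2]).round(4))
        z=np.load(cam+"0.npz"); 
        if n in("cup","driver"):
            Q=cloud(cam,z["d"]); X,Y,H=np.moveaxis(Q,-1,0); k=(X>x0)&(X<x1)&(Y>y0)&(Y<y1)&(H>z0)&(H<z1); print("  before",*rect(Q[k]))
    if cam=="scene": save("fin",cv2.resize(rgb[120:300,150:460],None,fx=2.5,fy=2.5))
E
```

```text
time_s: 39.45
position: [0.5733, -0.0677, 0.1764]
eef_rot: [-0.52, 0.474, -0.48, 0.524]
force: [2.3, 0.4, -0.1]
opening: 0.0702
time_s: 40.2
position: [0.5396, -0.2831, 0.1685]
eef_rot: [-0.521, 0.478, -0.478, 0.521]
force: [0.8, 1.2, 0.8]
opening: 0.0702
top cap 487 [565.6 -39.9] [42.1 41.9] 0.6 0.079
top fan 668 [560.4  28.8] [40.  50.1] 5.2 0.0834
top pow 608 [555.8  98. ] [36.1 49.1] 7.7 0.0985
top batt 458 [510.9 295. ] [35.3 45.6] 0.2 0.0303
top cup 410 [757.6 115. ] [66.7 65.9] 2.7 0.0284
  before [757.8 114.8] [67.1 65.6] 1.7
top driver 801 [749.3 -93.3] [186.2  25.7] 87.5 0.0223
  before [749.  -93.4] [186.5  26.1] 87.8
scene cap 288 [566.2 -40.2] [45.2 42.8] 60.2 0.079
scene fan 358 [561.8  29.4] [41.1 50.4] 4.3 0.0836
scene pow 357 [557.8  97.1] [37.3 50. ] 7.8 0.0986
scene batt 327 [514.1 295.6] [38.4 44.1] 2.2 0.03
scene cup 335 [758.6 115.9] [66.1 63.9] 19.6 0.0284
  before [759.  116.3] [66.  63.6] 19.6
scene driver 581 [752.9 -94.6] [186.9  26.8] 86.7 0.0224
  before [752.9 -94. ] [185.9  27.1] 86.6
```

View pics/fin.png

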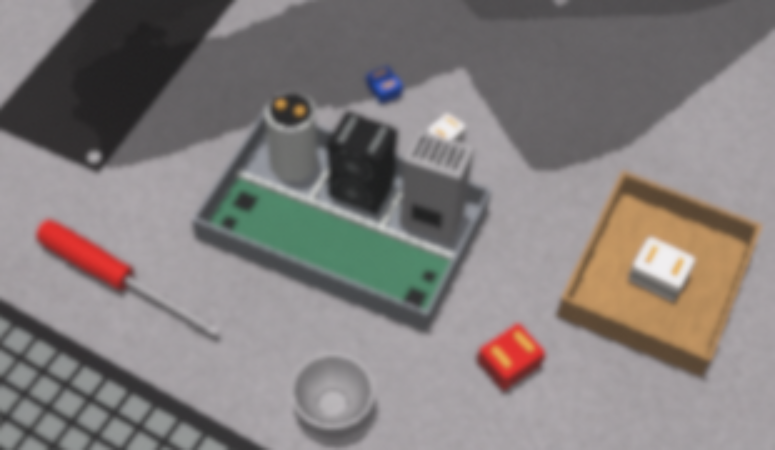

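The can at (290,140), the fan at (362,165) and the power module at (435,190) stand in their original bays. The battery lies in the tray at (663,265), and the cup and screwdriver haven't moved.

```bash
python3 -c "
from rig import job
print(job.finish_job())"
```

```text
the job is handed in; nothing more can be done
None
```

The job is done and handed in at about 40 s of the 128 s allowed.

**What I did:** I stood the capacitor, fan and power module on the mat. I then moved the larger white battery flat into the light-brown tray, strips up. Last, I put the power module, fan and capacitor back in the bays they came from.

**Last checks, from both cameras:**
- **Modules:** top heights match the start (79, 83.5 and 98.5 mm). Fan and power module are within about 2 mm of where they began, the capacitor about 4 mm, all inside their bays.
- **Battery:** it lies in the tray with its top at 30 mm, as expected for lying flat.
- **Screwdriver and cup:** neither has moved, to within 1 mm.
- **Forces:** the readings I took stayed under about 12 N. I read them only at the end of each move.

No check failed. The two cameras differ by up to about 3 mm in position, and on the battery's turn by about 2°.

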